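Swing out the tag rail and hang the green tag

ROBOT

A 6-joint arm with a two-finger parallel gripper is mounted at the origin on a cart in front of the work surface, level with it; the furniture and walls round the work are solid. World frame = base frame: x ahead of the robot, y to its left, z up, the work surface at z = 0. Lengths are in m, angles in degrees, forces in N, time in s.
With the tool pointing down it reaches from about 0.35 to 0.95 m from the base axis. Payload 17.4 kg.
Tool frame: the origin (TCP) lies on the front face of the gripper's body, between the roots of the fingers; the fingertips stand ahead of it and the grasp point (between the pads) lies 65 mm ahead of it (bot.tips_ahead is the z of the fingertips in the tool frame, in m); z points along the fingers, y is the line along which they close (so a half turn about z gives the same grasp; the last joint's range is limited). The gripper opens to 93 mm and grips with 3 to 60 N. Pads are 15 mm wide; open, the fingers measure 128 mm over their backs; the gripper's body (75 mm by 188 mm) begins 65 mm behind the grasp point.
Start: joints at [69.569, 6.646, 82.598, -0, 90.757, -2.166], TCP at [0.212, 0.641, 0.303] pointing down, gripper open.
Joint ranges: [-162.19, 162.19], [-47.58, 125.68], [4.15, 143.07], [-65.23, 245.23], [0.69, 171.88], [-170.13, 170.13]. Speed limits (degrees/s): [108.29, 108.29, 127.2, 180, 180, 180].

INTERFACE

Orientations are given as a 3x3 rotation matrix whose columns are the frame's x, y, z axes.
In Python, from rig import bot gives the robot as it stands. The module is installed in compiled form; this text tells all that it offers.
- The arm moves only by the tool arm_command, never from a script. Its argument "targets" is a list of rows, each an object of numbers: "tx", "ty", "tz": the shift along the tool's x, y, z in m; "rx", "ry", "rz": the turn, a rotation vector about the tool's x, y, z in degrees. A call has 1 to 12 rows; each row is the pose to reach, as a shift and turn from the pose commanded when the call began, along the tool's axes at that moment; what a row does not reach only later rows make up. A row lasts 1/12 s, in which the tool goes at most 41.7 mm and 7.16 degrees, less where a joint would pass 70% of its speed; a pose out of reach is approached as far as the arm can. A call with a gripper value outside its range is refused whole. "gripper" is the closure in counts, from 0 (fully open) to 255 (shut), set as the call begins (left out, the last holds). The fingers move at their own pace and stop on an object; "force" is the grip in N (left out, the last holds). Time passes only in rows, so rows that repeat a pose let the fingers close. It gives the time, the measured TCP pose, the force, the opening and the grip force at its end, in the units of the state.
- bot.read_state(): the state, without advancing time (a new reading comes with each control period).
- bot.get_image(name): name is "side" or "top" or "wrist"; returns the picture (400x640x3 uint8, blue, green, red); there is no depth.
- bot.camera_info(name): a dict with "camera_matrix" (3x3 intrinsics, pixels), "rvec" (rotation vector, rad) and "tvec" (3), from world to camera coordinates, as OpenCV has them. Camera axes: x right, y down, z forward; pixel columns grow to the right and rows downward; lengths in m; the calibration is good to about 2 mm. The wrist camera is an equidistant fisheye: a pixel r from the principal point sees the ray r / f radians off the axis. A picture is of the moment at which its call begins: read the wrist's pose just before it. camera_info takes no time and is no camera call; for the wrist camera it gives the pose at the moment of the call.
- bot.close_job(): hands the job in; it is judged then, once.
The state is a dict: "time_s": time; "joint_pos": joint angles; "dq": joint speeds; "effort": joint torques, N m; "tcp_pos": TCP position; "ee_rot": TCP orientation; "wrist_force": force on the tool from outside, world axes, zero at the start; "wrist_torque": the same for the moment, N m; "width": finger opening in m; "grip_force": force on a finger pad.
Only numpy, scipy, OpenCV 4.12 (cv2) and the standard library are available. Lean on these libraries where they do the work, as an engineer would, in place of code of your own. Each camera call takes 0.05 s, during which the arm holds its last target. There are 200 camera calls.

TASK

Swing the tag rail on its stand out to the loading position: lift the red spring plunger by its knob, turn the blue head clockwise (seen from above) away from the yellow keeper, and let the plunger drop fully home in the loading hole. Then take the green tag hanger out of its holder, feed its head into the open flared end of the rail and slide it fully home against the red end stop, so that it hangs there free of the hand. Leave the orange hanger, the white bottle and the mug where they are.

Things in the scene. Friction and masses are not known exactly. Their poses are not given: they have to be found in the camera images.
- turret (a joint): Turning head (blue disc, 110 mm across, that carries the rail). 0 rad = parked, as at the start (open end of the rail shut by the yellow keeper plate); grows clockwise seen from above; loading hole at 1.047 rad, end stop at 1.077. Friction 0.04 N m. It turns only while the plunger is lifted.
- plunger (a joint): Sprung index plunger, a vertical slide. 0 m = home (pin 8 mm deep in a hole of the index plate), grows as it is lifted, top stop at 0.016. Lifting takes 3 to 7 N; the head is free above about 0.009. Out of a hole its pin rides on the plate at about 0.008, and it drops in by itself over a hole. Play in a hole 1.6 mm each way.
- stand: Fixed stand of the rail, origin on the worktop on the head's axis. Its axes are those of the loading position: there the rail runs along y, open end to -y (the robot's right), 72 mm from the axis on the -x (near) side. Foot 140 mm across, column 34 mm; a 12 mm keeper post 150 mm from the axis at [0.077, -0.127], its yellow plate at rail height.
- pivot (a point): On the head's vertical axis, top of the blue disc, z = 0.231 m. Its frame turns with the head: the rail lies along this y axis, open end to -y, 72 mm from the axis on the -x side. It coincides in direction with the stand's frame when turret = 1.047.
- plunger_knob (a point): Centre of the red round plunger knob, 24 mm across, 23 mm high, to be gripped from above; 40 mm from the head's axis on the pivot frame's +y side, z = 0.268 m at home. It rises with the plunger and turns round the axis with the head. Under it a 21 mm steel sleeve, its top 18.5 mm below this point at home.
- rail_mouth (a point): Open end of the C-shaped aluminium rail, at the height of the middle of a hanger's head on its lips. Axes as pivot: rail runs from here along +y, 160 mm, to the red stop. Inside 22 mm wide, from 4 mm below to 10 mm above this point; slot below 9 mm wide, underside 7 mm below this point (z = 0.200); 28 mm wide outside. A flared lead-in adds 20 mm toward -y, about 6 mm wider each way.
- rail_home (a point): Where the middle of the green hanger's head is when it rests on the rail's lips and touches the end stop: 145 mm along +y from rail_mouth. Same axes as pivot.
- green_grip (a point): Middle of the green tag hanger's grip block, 18 (x) by 22 (y) by 60 mm (z), paper inlays on the x faces. Grip it on the y faces, the hand leaning back some 38 degrees to the robot's side so that it passes in front of the rail later. Hanger 178 mm tall, about 90 g, a half turn about z makes no difference. The head's middle is 128 mm up, the foot 46 mm down.
- green_head (a point): Middle of the green hanger's head, 18 mm (x) by 30 mm (y, the way it runs along the rail) by 8 mm (z). Below it a neck 4 mm (x) by 14 mm (y), then from 22 mm below a strip 5 by 14 mm down to the grip block.
- orange_grip (a point): Middle of the grip block of the orange tag hanger, of the same shape; it stays in its holder.
- green_holder: Grey fixed holder block, 56 by 50 mm, 22 mm high, origin under its centre. The green hanger stands upright in it, block resting on its top, a tab 14 by 10 mm reaching 16 mm into its pocket, with about 1.5 mm play: lift straight up at least 18 mm to free it.
- orange_holder: The same holder under the orange hanger.
- bottle_mid (a point): Middle (60 mm up) of a loose white alcohol bottle, 64 mm across, 120 mm tall. Leave it.
- mug_mid (a point): Middle (50 mm up) of a loose orange mug, about 81 by 113 mm with its handle, 101 mm tall. Leave it.

How it is judged:
By the outcome, as a careful person would: the job done as asked, in the order asked, and still so for the second after the job is handed in, with the robot touching nothing.
It also fails if it takes over 72 s, if anything falls off the work surface, if the arm or the gripper's body presses on something with over 40 N, if the wrist force passes 120 N, or if a joint passes its speed limit or range.

## Working session

There is one attempt and no reset: what is moved stays moved. The work goes in short steps, Python scripts to look and compute and a tool call to move; the robot and the scene stay as the last step left them, time stands still between calls to the robot, and variables do not carry over. Pictures are saved under pics/ and viewed, at most 10 in all, crops included, and the job is handed in when it is done.

Besides the shell and the picture viewer there is one more tool, called after "Call:" as name(argument=value, ...) on one line, values as JSON. arm_command: Moves the arm, as the interface text tells. Its arguments: {"type":"object","properties":{"targets":{"type":"array","items":{"type":"object","properties":{"tx":{"type":"number"},"ty":{"type":"number"},"tz":{"type":"number"},"rx":{"type":"number"},"ry":{"type":"number"},"rz":{"type":"number"}}}},"gripper":{"type":"number"},"force":{"type":"number"}},"required":["targets"]}

```bash
mkdir -p pics; cat > h.py <<'E'
import numpy as np, cv2
from rig import bot
from scipy.spatial.transform import Rotation as R
def cam(n):
    c=bot.camera_info(n); K=np.array(c["camera_matrix"],float); Rm=cv2.Rodrigues(np.array(c["rvec"],float))[0]; t=np.array(c["tvec"],float).ravel()
    return K,Rm,t
def ray(n,px,c=None):
    K,Rm,t=c or cam(n); u=(px[0]-K[0,2])/K[0,0]; v=(px[1]-K[1,2])/K[1,1]
    if n=="wrist":
        r=np.hypot(u,v); d=np.array([np.sin(r)*u/max(r,1e-9),np.sin(r)*v/max(r,1e-9),np.cos(r)])
    else: d=np.array([u,v,1.])
    d=Rm.T@d; return -Rm.T@t, d/np.linalg.norm(d)
def onz(n,px,z,c=None):
    o,d=ray(n,px,c); return o+d*(z-o[2])/d[2]
def proj(n,P,c=None):
    K,Rm,t=c or cam(n); p=Rm@np.asarray(P,float)+t
    if n=="wrist":
        th=np.arctan2(np.hypot(p[0],p[1]),p[2]); h=np.hypot(p[0],p[1]); q=th*p[:2]/h
    else: q=p[:2]/p[2]
    return np.array([q[0]*K[0,0]+K[0,2],q[1]*K[1,1]+K[1,2]])
def tri(rays):
    A=0;b=0
    for o,d in rays:
        M=np.eye(3)-np.outer(d,d);A=A+M;b=b+M@o
    return np.linalg.solve(A,b)
def blobs(im,lo,hi,minA=60):
    hsv=cv2.cvtColor(im,cv2.COLOR_BGR2HSV)
    m=cv2.inRange(hsv,np.array(lo),np.array(hi)) if lo[0]<=hi[0] else cv2.inRange(hsv,np.array(lo),np.array([180,hi[1],hi[2]]))|cv2.inRange(hsv,np.array([0,lo[1],lo[2]]),np.array(hi))
    n,l,s,c=cv2.connectedComponentsWithStats(m)
    return [(s[i].tolist(),c[i].round(1).tolist()) for i in range(1,n) if s[i,4]>=minA],m
def plan(p,Rt,s=None):
    "shift & turn (tool axes) from present pose to TCP p, rot Rt"
    s=s or bot.read_state(); R0=np.array(s["ee_rot"]); 
    return R0.T@(np.asarray(p)-np.array(s["tcp_pos"])), R.from_matrix(R0.T@Rt).as_rotvec(degrees=True)
E
python3 - <<'E'
from h import *
np.set_printoptions(precision=4,suppress=True)
s=bot.read_state()
print(s["time_s"],s["tcp_pos"],s["ee_rot"],s["width"],bot.tips_ahead)
for n in("top","side"):
    im=bot.get_image(n); cv2.imwrite(f"pics/{n}0.png",im); K,Rm,t=cam(n); print(n,-Rm.T@t,Rm.T[:,2],K[0,0])
E
```

```text
0.0 [0.2115 0.6409 0.302 ] [[-0.9496  0.3134 -0.0004]
 [ 0.3134  0.9496 -0.001 ]
 [ 0.0001 -0.0011 -1.    ]] 0.09274123466467658 0.0841
top [ 0.3742 -0.0725  1.5997] [ 0.1877 -0.0717 -0.9796] 474.9012876930536
side [ 0.1876 -1.0776  0.5875] [ 0.3995  0.8386 -0.3704] 429.5685847940009
```

View pics/top0.png

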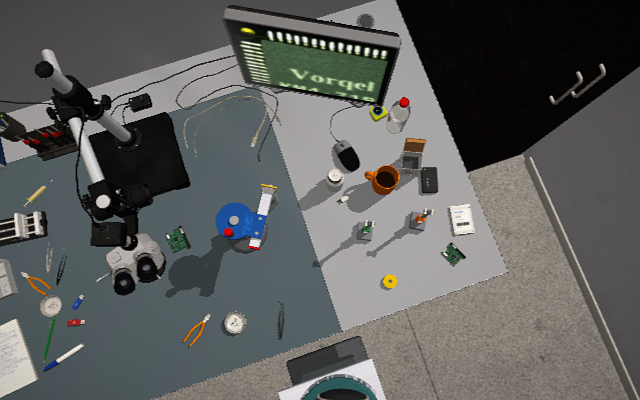

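View pics/side0.png

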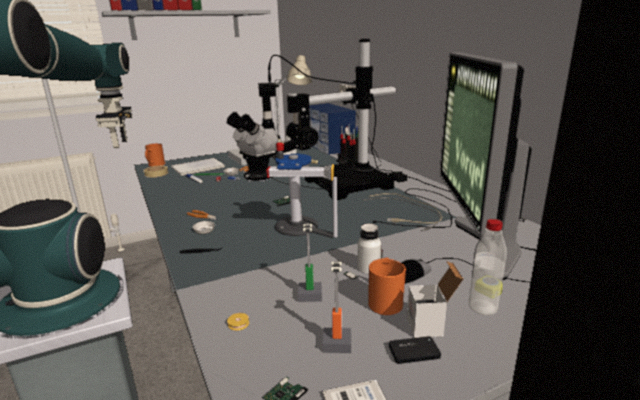

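The top view shows the blue head at (235,220), red knob at (228,232), end stop at (253,244), keeper at (268,186), green hanger at (366,230), orange hanger at (418,218), mug at (384,180) and bottle at (335,178). The side view shows the green block at (310,277), the orange block at (337,322) and the head at (295,160).

```bash
python3 - <<'E'
from h import *
np.set_printoptions(precision=4,suppress=True)
T=cv2.imread("pics/top0.png");S=cv2.imread("pics/side0.png")
for n,im in(("top",T),("side",S)):
    for nm,lo,hi in(("blue",(100,120,60),(125,255,255)),("red",(172,150,80),(5,255,255)),("green",(50,110,40),(85,255,255)),("orange",(6,150,80),(16,255,255)),("yellow",(18,120,90),(32,255,255))):
        print(n,nm,blobs(im,lo,hi,12)[0])
E
python3 - <<'E'
import cv2,numpy as np
a=cv2.imread("pics/top0.png")[160:270,190:450];b=cv2.imread("pics/side0.png")[140:360,220:420]
A=cv2.resize(a,None,fx=3,fy=3,interpolation=cv2.INTER_CUBIC)
cv2.imwrite("pics/crop0.png",A)
E
```

```text
top blue [([373, 107, 9, 8, 24], [377.0, 111.1]), ([215, 202, 52, 38, 1235], [239.7, 221.0]), ([71, 298, 12, 12, 67], [76.4, 303.6]), ([44, 359, 16, 12, 63], [50.7, 365.1])]
top red [([400, 97, 9, 10, 66], [403.9, 101.6]), ([42, 133, 7, 4, 20], [45.2, 134.4]), ([52, 132, 6, 5, 19], [54.4, 133.7]), ([33, 139, 7, 5, 22], [35.8, 140.9]), ([23, 140, 7, 3, 17], [26.1, 141.1]), ([224, 228, 10, 8, 59], [228.0, 231.7]), ([248, 246, 11, 4, 23], [253.0, 247.3]), ([68, 320, 13, 6, 60], [73.7, 322.2])]
top green [([362, 226, 8, 7, 26], [365.0, 229.0]), ([169, 228, 18, 24, 154], [176.8, 240.7]), ([446, 246, 10, 10, 36], [450.1, 250.5]), ([455, 253, 7, 5, 18], [457.6, 254.9]), ([446, 257, 12, 7, 28], [451.3, 259.4]), ([44, 317, 11, 43, 109], [48.9, 337.6])]
top orange [([406, 138, 20, 5, 66], [415.3, 140.2]), ([406, 143, 16, 8, 83], [413.2, 146.7]), ([365, 165, 35, 30, 405], [382.5, 179.3]), ([415, 215, 10, 8, 38], [419.6, 218.2]), ([27, 276, 25, 20, 125], [37.9, 284.3]), ([183, 321, 23, 26, 135], [194.9, 332.7])]
top yellow [([241, 28, 13, 6, 49], [247.0, 30.1]), ([370, 106, 18, 15, 96], [377.8, 
[... 427 characters left out ...]
4.5]), ([341, 134, 5, 9, 22], [342.9, 138.8]), ([347, 136, 9, 9, 35], [351.2, 140.6]), ([276, 143, 8, 8, 54], [279.9, 146.4]), ([266, 167, 3, 11, 16], [267.3, 172.2]), ([487, 219, 15, 12, 140], [494.6, 224.6])]
side green [([193, 0, 7, 9, 47], [196.1, 4.7]), ([196, 174, 14, 1, 14], [202.5, 174.0]), ([306, 265, 7, 25, 154], [308.9, 278.0])]
side orange [([146, 144, 19, 22, 345], [154.5, 154.6]), ([241, 167, 8, 4, 20], [245.1, 168.4]), ([188, 210, 20, 8, 93], [198.3, 214.0]), ([369, 258, 37, 57, 1789], [386.3, 285.9]), ([332, 308, 10, 31, 237], [336.5, 324.1])]
side yellow [([452, 67, 4, 8, 22], [453.1, 70.3]), ([331, 164, 3, 17, 43], [332.0, 171.7]), ([227, 313, 22, 18, 266], [237.6, 320.8])]
```

View pics/crop0.png

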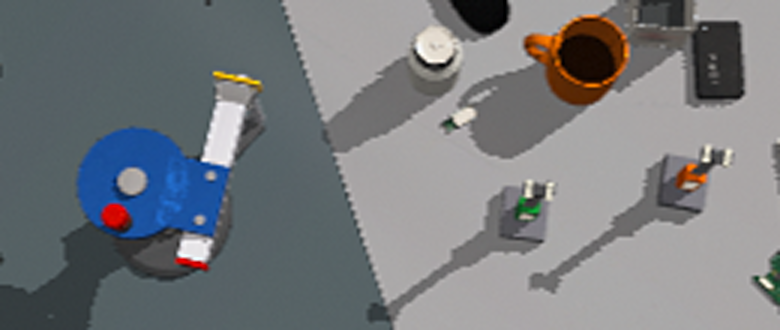

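The crop shows the disc centre around (234.3,220.7) full px, grey cap (234,220), red knob (228,232), yellow keeper (269,186), red stop (254,247) and hanger heads at about (370,224).

```bash
python3 - <<'E'
from h import *
np.set_printoptions(precision=4,suppress=True)
T=cv2.imread("pics/top0.png");S=cv2.imread("pics/side0.png")
kt,ks=(228.0,231.7),(279.9,146.4)
print("knob tri",tri([ray("top",kt),ray("side",ks)]),"onz",onz("top",kt,.276))
# disc: left boundary of blue, circle fit on plane
m=blobs(T,(100,120,60),(125,255,255))[1]; m[:,:215]=0; m[:200]=0; m[245:]=0; m[:,270:]=0
c=max(cv2.findContours(m,cv2.RETR_EXTERNAL,cv2.CHAIN_APPROX_NONE)[0],key=cv2.contourArea)[:,0]
P=np.array([onz("top",p,.231)[:2] for p in c if p[0]<236 and p[1]<226]); 
from scipy.optimize import least_squares
f=least_squares(lambda q:np.hypot(*(P-q).T)-.0545,[.5,.1]); piv=f.x; print("disc",piv,abs(f.fun).max(),len(P))
print("cap",onz("top",(234,220.3),.245))
K=onz("top",kt,.276)[:2]; print("r knob",np.hypot(*(K-piv)),"ang",np.degrees(np.arctan2(*(K-piv)[::-1])))
print("keeper",tri([ray("top",(268.8,185.8)),ray("side",(332,171.7))]),onz("top",(268.8,185.8),.215))
print("stop",tri([ray("top",(254,247.3)),ray("side",(267.3,172.2))]),onz("top",(254,247.3),.215))
for nm,t,s in(("green",(365,229),(308.9,278)),("orange",(418.5,218.8),(336.5,324.1))): print(nm,tri([ray("top",t),ray("side",s)]))
# hanger-head inlays white, holders
print("ghead top",onz("top",(369.6,223.3),.2))
print("bottle cap",onz("top",(335.3,176),.12),"mug",onz("top",(386,178),.1),"flare corner etc")
for n,p in(("h1",(190+503/3,160+240/3)),("h2",(190+546/3,160+243/3)),("h3",(190+506/3,160+188/3))): print(n,onz("top",p,.022))
E
```

```text
knob tri [0.6391 0.1193 0.267 ] onz [0.6378 0.1179 0.276 ]
disc [0.6723 0.0974] 0.0018931245155716855 32
cap [0.6702 0.0965 0.245 ]
r knob 0.040059902458833535 ang 149.3312848495197
keeper [ 0.7416 -0.0274  0.2107] [ 0.7431 -0.0286  0.215 ]
stop [0.5792 0.0697 0.209 ] [0.5813 0.0682 0.215 ]
green [ 0.5433 -0.2781  0.049 ]
orange [ 0.5186 -0.458   0.048 ]
ghead top [ 0.5398 -0.2774  0.2   ]
bottle cap [ 0.7298 -0.2376  0.12  ] mug [ 0.6745 -0.394   0.1   ] flare corner etc
h1 [ 0.5208 -0.2463  0.022 ]
h2 [ 0.5021 -0.2904  0.022 ]
h3 [ 0.5748 -0.2694  0.022 ]
```

```bash
python3 - <<'E'
from h import *
np.set_printoptions(precision=3,suppress=True)
print("eyepiece",tri([ray("top",(122,285)),ray("side",(236,121))]))
for p in((165,250),(160,275),(125,293),(110,200)): print(p,onz("top",p,.3),onz("top",p,.4))
a=np.radians(59.3); y=np.array([np.cos(a),np.sin(a),0]); z=np.array([0,0,-1.]); Rt=np.c_[np.cross(y,z),y,z]
for p in([.40,.30,.43],[.60,.118,.43]): print(plan(p,Rt))
E
```

```text
eyepiece [0.59  0.425 0.299]
(165, 250) [0.641 0.291 0.3  ] [0.62  0.263 0.4  ]
(160, 275) [0.58  0.322 0.3  ] [0.564 0.292 0.4  ]
(125, 293) [0.564 0.423 0.3  ] [0.549 0.385 0.4  ]
(110, 200) [0.825 0.399 0.3  ] [0.791 0.363 0.4  ]
(array([-0.286, -0.265, -0.128]), array([-0.059,  0.006, 12.433]))
(array([-0.533, -0.375, -0.128]), array([-0.059,  0.006, 12.433]))
```

Call:
arm_command(targets=[{"tx": -0.05,"ty": -0.05,"tz": -0.128},{"tx": -0.254,"ty": -0.296,"tz": -0.128,"rz": 12.4},{"tx": -0.254,"ty": -0.296,"tz": -0.128,"rz": 12.4},{"tx": -0.254,"ty": -0.296,"tz": -0.128,"rz": 12.4},{"tx": -0.254,"ty": -0.296,"tz": -0.128,"rz": 12.4},{"tx": -0.254,"ty": -0.296,"tz": -0.128,"rz": 12.4},{"tx": -0.254,"ty": -0.296,"tz": -0.128,"rz": 12.4},{"tx": -0.254,"ty": -0.296,"tz": -0.128,"rz": 12.4},{"tx": -0.254,"ty": -0.296,"tz": -0.128,"rz": 12.4},{"tx": -0.254,"ty": -0.296,"tz": -0.128,"rz": 12.4},{"tx": -0.254,"ty": -0.296,"tz": -0.128,"rz": 12.4},{"tx": -0.254,"ty": -0.296,"tz": -0.128,"rz": 12.4}], gripper=0)

```text
invalid input
```

Call:
arm_command(targets=[{"tx": -0.05,"ty": -0.05,"tz": -0.128,"rx": 0,"ry": 0,"rz": 0},{"tx": -0.254,"ty": -0.296,"tz": -0.128,"rx": 0,"ry": 0,"rz": 12.4},{"tx": -0.254,"ty": -0.296,"tz": -0.128,"rx": 0,"ry": 0,"rz": 12.4},{"tx": -0.254,"ty": -0.296,"tz": -0.128,"rx": 0,"ry": 0,"rz": 12.4},{"tx": -0.254,"ty": -0.296,"tz": -0.128,"rx": 0,"ry": 0,"rz": 12.4},{"tx": -0.254,"ty": -0.296,"tz": -0.128,"rx": 0,"ry": 0,"rz": 12.4},{"tx": -0.254,"ty": -0.296,"tz": -0.128,"rx": 0,"ry": 0,"rz": 12.4},{"tx": -0.254,"ty": -0.296,"tz": -0.128,"rx": 0,"ry": 0,"rz": 12.4},{"tx": -0.254,"ty": -0.296,"tz": -0.128,"rx": 0,"ry": 0,"rz": 12.4},{"tx": -0.254,"ty": -0.296,"tz": -0.128,"rx": 0,"ry": 0,"rz": 12.4},{"tx": -0.254,"ty": -0.296,"tz": -0.128,"rx": 0,"ry": 0,"rz": 12.4},{"tx": -0.254,"ty": -0.296,"tz": -0.128,"rx": 0,"ry": 0,"rz": 12.4}])

```text
time_s: 1.1
tcp_pos: [0.3607, 0.2786, 0.4316]
ee_rot: [[-0.858, 0.513, 0.001], [0.513, 0.858, 0.001], [-0.001, 0.001, -1.0]]
wrist_force: [-0.5, -0.3, -0.0]
width: 0.093
grip_force: 0.0
```

Call:
arm_command(targets=[{"tx": -0.309,"ty": -0.012,"tz": 0,"rx": 0,"ry": 0,"rz": 0},{"tx": -0.309,"ty": -0.012,"tz": 0,"rx": 0,"ry": 0,"rz": 0},{"tx": -0.309,"ty": -0.012,"tz": 0,"rx": 0,"ry": 0,"rz": 0},{"tx": -0.309,"ty": -0.012,"tz": 0,"rx": 0,"ry": 0,"rz": 0},{"tx": -0.309,"ty": -0.012,"tz": 0,"rx": 0,"ry": 0,"rz": 0},{"tx": -0.309,"ty": -0.012,"tz": 0,"rx": 0,"ry": 0,"rz": 0},{"tx": -0.309,"ty": -0.012,"tz": 0,"rx": 0,"ry": 0,"rz": 0},{"tx": -0.309,"ty": -0.012,"tz": 0,"rx": 0,"ry": 0,"rz": 0},{"tx": -0.309,"ty": -0.012,"tz": 0,"rx": 0,"ry": 0,"rz": 0},{"tx": -0.309,"ty": -0.012,"tz": 0,"rx": 0,"ry": 0,"rz": 0}])

```text
time_s: 1.93
tcp_pos: [0.6204, 0.1134, 0.4289]
ee_rot: [[-0.86, 0.51, -0.003], [0.51, 0.86, -0.0], [0.002, -0.001, -1.0]]
wrist_force: [-0.4, 0.8, -0.3]
width: 0.0931
grip_force: 0.0
```

```bash
python3 - <<'E'
from h import *
np.set_printoptions(precision=4,suppress=True)
s=bot.read_state(); print(s["time_s"],s["tcp_pos"],s["joint_pos"])
c=cam("wrist"); im=bot.get_image("wrist"); cv2.imwrite("pics/w1.png",im); print(-c[1].T@c[2],c[1].T[:,2],c[0])
for nm,lo,hi in(("blue",(100,120,60),(125,255,255)),("red",(172,150,80),(5,255,255)),("yellow",(18,120,90),(32,255,255))):
    for b in blobs(im,lo,hi,30)[0]: print(nm,b,onz("wrist",b[1],.231,c),onz("wrist",b[1],.278,c))
E
```

```text
1.9333 [0.6204 0.1134 0.4289] [  8.038    0.8843  77.064    0.0208 102.2037 -51.2954]
[0.5633 0.1492 0.5107] [ 0.209  -0.1242 -0.97  ] [[309.7069   0.     320.2282]
 [  0.     309.7069 195.6955]
 [  0.       0.       1.    ]]
blue ([247, 188, 144, 83, 8032], [317.8, 235.2]) [0.6563 0.0913 0.231 ] [0.6407 0.101  0.278 ]
red ([551, 1, 14, 8, 86], [557.5, 4.5]) [0.5678 0.4639 0.231 ] [0.567 0.411 0.278]
red ([249, 173, 32, 8, 238], [264.6, 176.6]) [0.5816 0.0783 0.231 ] [0.5785 0.0903 0.278 ]
red ([327, 202, 28, 32, 713], [340.1, 218.0]) [0.6521 0.1185 0.231 ] [0.6372 0.1237 0.278 ]
yellow ([74, 151, 18, 22, 299], [82.8, 161.5]) [ 0.4515 -0.0983  0.231 ] [ 0.4703 -0.0567  0.278 ]
yellow ([135, 251, 27, 52, 711], [145.2, 276.3]) [ 0.603  -0.1105  0.231 ] [ 0.5963 -0.0669  0.278 ]
yellow ([480, 251, 27, 52, 697], [495.3, 276.1]) [0.8099 0.2391 0.231 ] [0.7685 0.224  0.278 ]
yellow ([292, 297, 284, 50, 4551], [435.2, 328.3]) [0.8331 0.1481 0.231 ] [0.7878 0.1483 0.278 ]
yellow ([253, 320, 40, 19, 174], [274.2, 334.5]) [ 0.7378 -0.0156  0.231 ] [0.7085 0.0121 0.278 ]
yellow ([452, 393, 8, 7, 44], [455.9, 396.0]) [0.9909 0.1304 0.231 ] [0.919  0.1335 0.278 ]
```

View pics/w1.png

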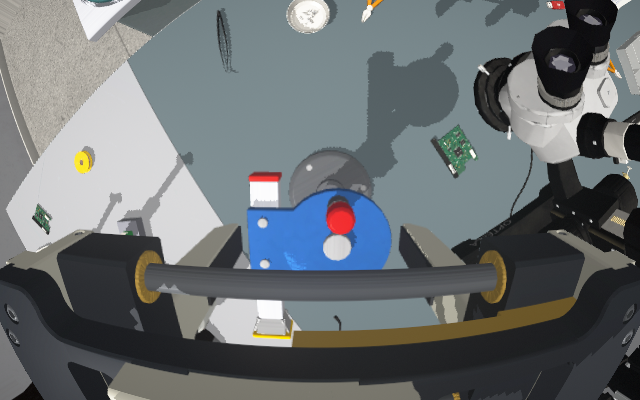

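The wrist view shows the knob's bright top face at about (341,220) with its side above it in the image, the blue disc edge running round to (391,235), the cap at (337,247), the red stop at (265,176) and the keeper edge at (272,335).

```bash
python3 - <<'E'
from h import *
from scipy.optimize import least_squares
np.set_printoptions(precision=4,suppress=True)
im=cv2.imread("pics/w1.png"); c=cam("wrist")
b,m=blobs(im,(172,150,215),(5,255,255),60); print(b)
m2=blobs(im,(172,150,80),(5,255,255),60)[1]
ys,xs=np.nonzero(m2[195:240,320:362]); 
# bottom arc of knob blob = edge of top face
pts=[]
for x in range(328,355):
    col=np.nonzero(m2[195:240,x])[0]+195
    if len(col): pts.append((x,col.max()+.5))
P=np.array([onz("wrist",p,.2795,c)[:2] for p in pts]); f=least_squares(lambda q:np.hypot(*(P-q).T)-.012,[.638,.118]); print("knob",f.x,abs(f.fun).max()); K=f.x
mb=blobs(im,(100,120,60),(125,255,255))[1]
cc=max(cv2.findContours(mb,cv2.RETR_EXTERNAL,cv2.CHAIN_APPROX_NONE)[0],key=cv2.contourArea)[:,0]
P=np.array([onz("wrist",p,.229,c)[:2] for p in cc if (p[0]>360 and p[1]<262)or(p[1]<197 and 335<p[0])]); f=least_squares(lambda q:np.hypot(*(P-q).T)-.055,[.67,.097]); print("disc",f.x,abs(f.fun).max(),len(P))
for p in[f.x,np.array([.6723,.0974])]: print(np.hypot(*(K-p)),np.degrees(np.arctan2(*(K-p)[::-1])))
E
```

```text
[([249, 177, 29, 4, 116], [263.0, 178.5]), ([327, 211, 26, 23, 453], [339.8, 222.2])]
knob [0.6375 0.1237] 0.0008999347992661201
disc [0.673  0.1019] 0.0008327337918910757 97
0.041739489260264204 148.40651241596666
0.04365890681009434 142.91991951507802
```

Call:
arm_command(targets=[{"tx": -0.011,"ty": 0.016,"tz": 0.03,"rx": 0,"ry": 0,"rz": 0},{"tx": -0.011,"ty": 0.016,"tz": 0.06,"rx": 0,"ry": 0,"rz": 0},{"tx": -0.011,"ty": 0.016,"tz": 0.08,"rx": 0,"ry": 0,"rz": 0},{"tx": -0.011,"ty": 0.016,"tz": 0.092,"rx": 0,"ry": 0,"rz": 0},{"tx": -0.011,"ty": 0.016,"tz": 0.092,"rx": 0,"ry": 0,"rz": 0},{"tx": -0.011,"ty": 0.016,"tz": 0.092,"rx": 0,"ry": 0,"rz": 0}])

```text
time_s: 2.48
tcp_pos: [0.6368, 0.1214, 0.3397]
ee_rot: [[-0.861, 0.509, 0.001], [0.509, 0.861, 0.0], [-0.0, 0.0, -1.0]]
wrist_force: [0.6, 1.0, 1.0]
width: 0.093
grip_force: 0.0
```

Call:
arm_command(targets=[{"tx": 0,"ty": 0,"tz": 0,"rx": 0,"ry": 0,"rz": 0},{"tx": 0,"ty": 0,"tz": 0,"rx": 0,"ry": 0,"rz": 0},{"tx": 0,"ty": 0,"tz": 0,"rx": 0,"ry": 0,"rz": 0},{"tx": 0,"ty": 0,"tz": 0,"rx": 0,"ry": 0,"rz": 0},{"tx": 0,"ty": 0,"tz": 0,"rx": 0,"ry": 0,"rz": 0},{"tx": 0,"ty": 0,"tz": 0,"rx": 0,"ry": 0,"rz": 0}], gripper=155, force=10)

```text
time_s: 2.98
tcp_pos: [0.6373, 0.1205, 0.3389]
ee_rot: [[-0.86, 0.51, 0.0], [0.51, 0.86, 0.0], [-0.0, 0.0, -1.0]]
wrist_force: [0.0, -0.4, 0.7]
width: 0.0578
grip_force: 0.0
```

```bash
python3 - <<'E'
from h import *
np.set_printoptions(precision=4,suppress=True)
s=bot.read_state(); print(s["time_s"],s["tcp_pos"],s["wrist_force"],s["width"])
c=cam("wrist"); im=bot.get_image("wrist"); cv2.imwrite("pics/w2.png",im)
print(proj("wrist",np.array(s["tcp_pos"])+.065*np.array(s["ee_rot"])[:,2],c))
b,m=blobs(im,(172,150,60),(5,255,255),60); print(b)
cv2.imwrite("pics/w2c.png",cv2.resize(im[150:400,180:480],None,fx=2,fy=2))
E
```

```text
2.9833 [0.6373 0.1205 0.3389] [ 0.0155 -0.431   0.7238] 0.05778648404256601
[316.7859 252.4973]
[([199, 179, 47, 12, 369], [222.4, 185.9]), ([301, 224, 45, 47, 1707], [322.9, 249.0])]
```

View pics/w2c.png

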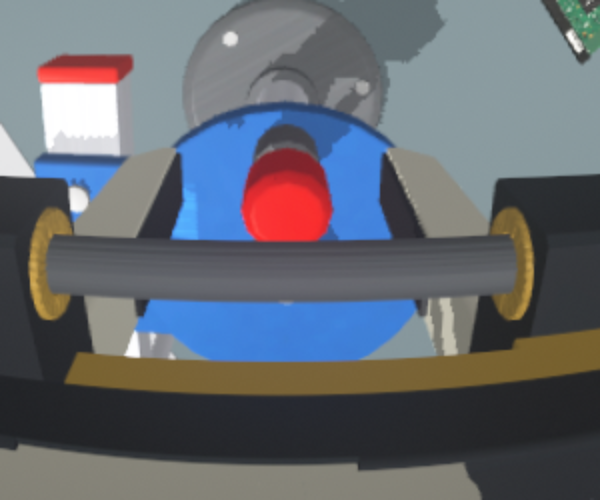

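The fingers straddle the knob, whose crop centre is about (287,195) against a finger midline of about 281, so it is well centred. Closing.

Call:
arm_command(targets=[{"tx": 0,"ty": 0,"tz": 0,"rx": 0,"ry": 0,"rz": 0},{"tx": 0,"ty": 0,"tz": 0,"rx": 0,"ry": 0,"rz": 0},{"tx": 0,"ty": 0,"tz": 0,"rx": 0,"ry": 0,"rz": 0},{"tx": 0,"ty": 0,"tz": 0,"rx": 0,"ry": 0,"rz": 0},{"tx": 0,"ty": 0,"tz": 0,"rx": 0,"ry": 0,"rz": 0},{"tx": 0,"ty": 0,"tz": 0,"rx": 0,"ry": 0,"rz": 0},{"tx": 0,"ty": 0,"tz": 0,"rx": 0,"ry": 0,"rz": 0},{"tx": 0,"ty": 0,"tz": 0,"rx": 0,"ry": 0,"rz": 0}], gripper=255, force=30)

```text
time_s: 3.7
tcp_pos: [0.6373, 0.1207, 0.3387]
ee_rot: [[-0.86, 0.51, -0.0], [0.51, 0.86, 0.0], [0.0, 0.0, -1.0]]
wrist_force: [1.4, 4.2, -1.1]
width: 0.0231
grip_force: 30.0
```

Call:
arm_command(targets=[{"tx": 0,"ty": 0,"tz": -0.003,"rx": 0,"ry": 0,"rz": 0},{"tx": 0,"ty": 0,"tz": -0.006,"rx": 0,"ry": 0,"rz": 0},{"tx": 0,"ty": 0,"tz": -0.009,"rx": 0,"ry": 0,"rz": 0},{"tx": 0,"ty": 0,"tz": -0.013,"rx": 0,"ry": 0,"rz": 0},{"tx": 0,"ty": 0,"tz": -0.013,"rx": 0,"ry": 0,"rz": 0},{"tx": 0,"ty": 0,"tz": -0.013,"rx": 0,"ry": 0,"rz": 0}])

```text
time_s: 4.2
tcp_pos: [0.6373, 0.1206, 0.3517]
ee_rot: [[-0.86, 0.51, -0.0], [0.51, 0.86, 0.0], [0.0, -0.0, -1.0]]
wrist_force: [0.8, 5.7, -6.6]
width: 0.023
grip_force: 30.0
```

Call:
arm_command(targets=[{"tx": -0.0002,"ty": 0.0035,"tz": 0,"rx": 0,"ry": 0,"rz": 5},{"tx": -0.0006,"ty": 0.0069,"tz": 0,"rx": 0,"ry": 0,"rz": 10},{"tx": -0.0014,"ty": 0.0104,"tz": 0,"rx": 0,"ry": 0,"rz": 15},{"tx": -0.0024,"ty": 0.0137,"tz": 0,"rx": 0,"ry": 0,"rz": 20},{"tx": -0.0037,"ty": 0.0169,"tz": 0,"rx": 0,"ry": 0,"rz": 25},{"tx": -0.0054,"ty": 0.02,"tz": 0,"rx": 0,"ry": 0,"rz": 30},{"tx": -0.0072,"ty": 0.0229,"tz": 0,"rx": 0,"ry": 0,"rz": 35},{"tx": -0.0094,"ty": 0.0257,"tz": 0,"rx": 0,"ry": 0,"rz": 40},{"tx": -0.0117,"ty": 0.0283,"tz": 0,"rx": 0,"ry": 0,"rz": 45},{"tx": -0.0143,"ty": 0.0306,"tz": 0,"rx": 0,"ry": 0,"rz": 50},{"tx": -0.0171,"ty": 0.0328,"tz": 0,"rx": 0,"ry": 0,"rz": 55},{"tx": -0.0185,"ty": 0.0337,"tz": 0,"rx": 0,"ry": 0,"rz": 57.5}])

```text
time_s: 5.2
tcp_pos: [0.6708, 0.1409, 0.3513]
ee_rot: [[-0.028, 1.0, -0.0], [1.0, 0.028, 0.001], [0.001, -0.0, -1.0]]
wrist_force: [3.8, 11.4, -6.0]
width: 0.0231
grip_force: 30.0
```

Call:
arm_command(targets=[{"tx": 0.0005,"ty": 0.0009,"tz": 0,"rx": 0,"ry": 0,"rz": 1.2},{"tx": 0.001,"ty": 0.0018,"tz": 0,"rx": 0,"ry": 0,"rz": 2.5},{"tx": 0.001,"ty": 0.0018,"tz": 0,"rx": 0,"ry": 0,"rz": 2.5},{"tx": 0.001,"ty": 0.0018,"tz": 0,"rx": 0,"ry": 0,"rz": 2.5}])

```text
time_s: 5.53
tcp_pos: [0.6725, 0.1413, 0.3513]
ee_rot: [[0.012, 1.0, 0.0], [1.0, -0.012, 0.0], [0.0, 0.0, -1.0]]
wrist_force: [5.1, 5.6, -6.7]
width: 0.0233
grip_force: 30.0
```

Call:
arm_command(targets=[{"tx": 0.0,"ty": 0,"tz": 0.003,"rx": 0,"ry": 0,"rz": 0},{"tx": 0,"ty": 0,"tz": 0.006,"rx": 0,"ry": 0,"rz": 0},{"tx": 0,"ty": 0,"tz": 0.007,"rx": 0,"ry": 0,"rz": 0},{"tx": 0,"ty": 0,"tz": 0.007,"rx": 0,"ry": 0,"rz": 0}])

```text
time_s: 5.87
tcp_pos: [0.6724, 0.1413, 0.3443]
ee_rot: [[0.011, 1.0, 0.0], [1.0, -0.011, 0.0], [0.0, 0.0, -1.0]]
wrist_force: [6.0, 5.3, -5.2]
width: 0.0229
grip_force: 30.0
```

Call:
arm_command(targets=[{"tx": 0.0,"ty": 0,"tz": 0.002,"rx": 0,"ry": 0,"rz": 0},{"tx": 0,"ty": 0,"tz": 0.004,"rx": 0,"ry": 0,"rz": 0},{"tx": 0,"ty": 0,"tz": 0.0055,"rx": 0,"ry": 0,"rz": 0},{"tx": 0,"ty": 0,"tz": 0.0055,"rx": 0,"ry": 0,"rz": 0}])

```text
time_s: 6.2
tcp_pos: [0.6724, 0.1413, 0.3391]
ee_rot: [[0.011, 1.0, 0.001], [1.0, -0.011, 0.0], [0.0, 0.001, -1.0]]
wrist_force: [4.3, 5.8, -4.0]
width: 0.0229
grip_force: 30.0
```

Call:
arm_command(targets=[{"tx": 0,"ty": 0,"tz": 0,"rx": 0,"ry": 0,"rz": 0},{"tx": 0,"ty": 0,"tz": 0,"rx": 0,"ry": 0,"rz": 0},{"tx": 0,"ty": 0,"tz": 0,"rx": 0,"ry": 0,"rz": 0},{"tx": 0,"ty": 0,"tz": 0,"rx": 0,"ry": 0,"rz": 0},{"tx": 0,"ty": 0,"tz": 0,"rx": 0,"ry": 0,"rz": 0},{"tx": 0,"ty": 0,"tz": -0.02,"rx": 0,"ry": 0,"rz": 0},{"tx": 0,"ty": 0,"tz": -0.05,"rx": 0,"ry": 0,"rz": 0},{"tx": -0.0,"ty": -0.02,"tz": -0.08,"rx": 0,"ry": 0,"rz": 0},{"tx": 0,"ty": -0.05,"tz": -0.1,"rx": 0,"ry": 0,"rz": 0},{"tx": 0,"ty": -0.1,"tz": -0.12,"rx": 0,"ry": 0,"rz": 0},{"tx": 0,"ty": -0.1,"tz": -0.12,"rx": 0,"ry": 0,"rz": 0}], gripper=150)

```text
time_s: 7.12
tcp_pos: [0.5688, 0.1422, 0.4636]
ee_rot: [[0.011, 1.0, 0.005], [1.0, -0.011, 0.001], [0.001, 0.005, -1.0]]
wrist_force: [0.9, -0.1, 0.5]
width: 0.0382
grip_force: 0.0
```

```bash
python3 - <<'E'
from h import *
np.set_printoptions(precision=4,suppress=True)
s=bot.read_state(); print(s["time_s"],s["tcp_pos"],s["width"],s["joint_pos"])
c=cam("wrist"); im=bot.get_image("wrist"); cv2.imwrite("pics/w3.png",im)
T=bot.get_image("top"); cv2.imwrite("pics/t3.png",T);S=bot.get_image("side"); cv2.imwrite("pics/s3.png",S)
for n,i in(("wrist",im),("top",T),("side",S)):
  for nm,lo,hi in(("red",(172,150,80),(5,255,255)),("blue",(100,120,60),(125,255,255))): print(n,nm,blobs(i,lo,hi,15)[0])
A=cv2.resize(T[150:270,190:400],(525,300),interpolation=cv2.INTER_CUBIC);B=cv2.resize(S[130:240,230:370],(382,300),interpolation=cv2.INTER_CUBIC)
W=im[80:380,0:640]; W=cv2.resize(W,(640,300)); 
cv2.imwrite("pics/m3.png",np.vstack([np.hstack([A[:,:400],B]),cv2.copyMakeBorder(W,0,0,0,142,0)]))
E
```

```text
7.1167 [0.5688 0.1422 0.4636] 0.03819195280284228 [ 11.5451  -4.3604  78.9903   0.0014 105.0956  12.1954]
wrist red [([335, 159, 28, 8, 193], [348.2, 163.0]), ([414, 181, 27, 27, 537], [427.3, 194.0])]
wrist blue [([335, 171, 123, 82, 5354], [393.7, 211.2])]
top red [([400, 97, 9, 10, 66], [403.9, 101.6]), ([42, 133, 7, 5, 21], [45.2, 134.5]), ([52, 132, 6, 5, 18], [54.6, 133.8]), ([33, 139, 7, 5, 23], [35.8, 140.8]), ([23, 140, 7, 4, 19], [26.1, 141.3]), ([68, 320, 13, 6, 60], [73.7, 322.2])]
top blue [([373, 107, 9, 8, 24], [377.0, 111.1]), ([218, 202, 37, 49, 1090], [238.3, 224.2]), ([71, 298, 11, 12, 66], [76.3, 303.6]), ([44, 360, 15, 11, 61], [50.5, 365.2])]
side red [([341, 134, 5, 9, 20], [343.0, 138.7]), ([347, 136, 9, 9, 36], [351.2, 140.4]), ([284, 140, 8, 8, 58], [287.6, 143.6]), ([487, 219, 16, 12, 142], [494.7, 224.5])]
side blue [([311, 105, 8, 4, 17], [314.5, 106.9]), ([319, 104, 13, 8, 41], [323.8, 107.3]), ([328, 110, 27, 43, 637], [338.2, 127.3]), ([264, 154, 47, 14, 385], [288.8, 160.8])]
```

View pics/m3.png

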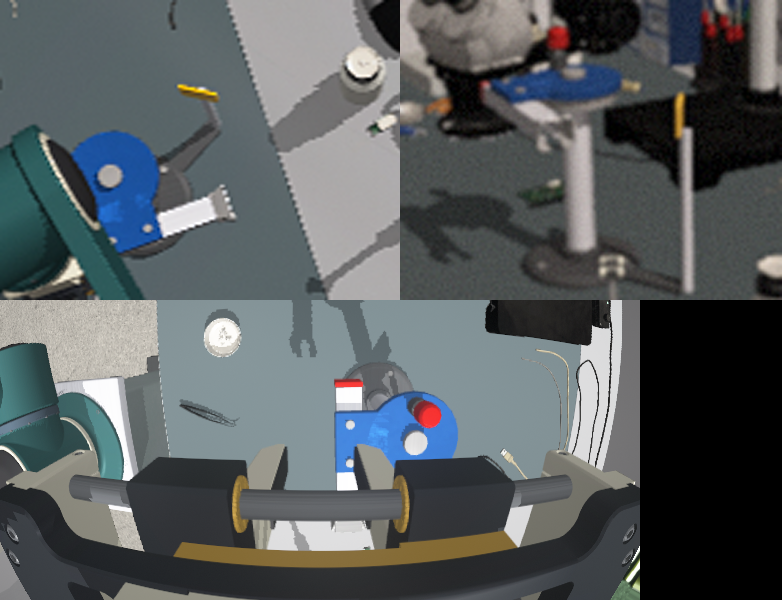

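The rail has swung to the loading position with its flared end toward -y. The knob stands low on its sleeve and the keeper is left behind at (197,91) in the mosaic. Next I measure the rail and plan the pre-grasp.

```bash
cat >> h.py <<'E'
def lean(yaw,deg=38):
    "tool y along yaw, z leaning: down and forward (yaw-90)"
    a=np.radians(yaw); y=np.array([np.cos(a),np.sin(a),0]); f=np.array([np.sin(a),-np.cos(a),0]); t=np.radians(deg)
    z=np.sin(t)*f-np.cos(t)*np.array([0,0,1.]); return np.c_[np.cross(y,z),y,z]
E
python3 - <<'E'
from h import *
np.set_printoptions(precision=4,suppress=True)
T=cv2.imread("pics/t3.png"); S=cv2.imread("pics/s3.png")
hsv=cv2.cvtColor(T,cv2.COLOR_BGR2HSV); m=((hsv[...,1]<40)&(hsv[...,2]>170)).astype(np.uint8); m[:,:245]=0;m[:,290:]=0;m[:218]=0;m[250:]=0
n,l,s,c=cv2.connectedComponentsWithStats(m); i=1+s[1:,4].argmax(); ys,xs=np.nonzero(l==i)
P=np.array([onz("top",(x,y),.221)[:2] for x,y in zip(xs,ys)]); print("rail white",P.min(0),P.max(0))
for lo in np.arange(P[:,1].min(),P[:,1].max(),.008):
    q=P[(P[:,1]>=lo)&(P[:,1]<lo+.008)]; print(lo.round(3),q[:,0].min(),q[:,0].max())
G=np.array([.5433,-.278,.052]); Rt=lean(67)
d=plan(G-.185*Rt[:,2]+[0,0,.06],Rt); print(d, plan([.45,.05,.45],np.array(bot.read_state()["ee_rot"])))
E
```

```text
rail white [ 0.5877 -0.0046] [0.6164 0.0623]
-0.005 0.5892406062535147 0.6163935943523964
0.003 0.5883465820926908 0.6154838227667414
0.011 0.5884025205435943 0.615527264264794
0.019 0.5884584068191253 0.6155706650895196
0.027 0.5885142409922478 0.6146625313706109
0.035 0.5894624813644697 0.6147062966487653
0.043 0.58857002313579 0.6147500210073382
0.051 0.5877344913275453 0.6147937045036911
0.059 0.5886814316247677 0.612937839527199
(array([-0.3773, -0.1293,  0.2021]), array([-22.2779, -33.3617, -65.0705])) (array([-0.0936, -0.1206,  0.01  ]), array([0., 0., 0.]))
```

Call:
arm_command(targets=[{"tx": -0.01,"ty": -0.04,"tz": 0,"rx": 0,"ry": 0,"rz": 0},{"tx": -0.05,"ty": -0.08,"tz": 0,"rx": -1,"ry": -2,"rz": -4},{"tx": -0.09,"ty": -0.1,"tz": 0.0,"rx": -3,"ry": -5,"rz": -9},{"tx": -0.13,"ty": -0.11,"tz": 0.02,"rx": -5,"ry": -8,"rz": -15},{"tx": -0.17,"ty": -0.12,"tz": 0.05,"rx": -7,"ry": -11,"rz": -21},{"tx": -0.2,"ty": -0.125,"tz": 0.08,"rx": -9,"ry": -14,"rz": -27},{"tx": -0.23,"ty": -0.128,"tz": 0.1,"rx": -11,"ry": -17,"rz": -33},{"tx": -0.26,"ty": -0.129,"tz": 0.12,"rx": -13,"ry": -20,"rz": -39},{"tx": -0.29,"ty": -0.129,"tz": 0.14,"rx": -15,"ry": -23,"rz": -45},{"tx": -0.32,"ty": -0.129,"tz": 0.16,"rx": -17,"ry": -26,"rz": -51},{"tx": -0.35,"ty": -0.129,"tz": 0.18,"rx": -19,"ry": -29,"rz": -57},{"tx": -0.377,"ty": -0.129,"tz": 0.2,"rx": -22.3,"ry": -33.4,"rz": -65}], gripper=90)

```text
time_s: 8.27
tcp_pos: [0.4394, -0.2193, 0.2681]
ee_rot: [[-0.716, 0.476, 0.511], [0.405, 0.879, -0.251], [-0.568, 0.028, -0.822]]
wrist_force: [0.4, 0.9, -0.2]
width: 0.0602
grip_force: 0.0
```

Call:
arm_command(targets=[{"tx": 0,"ty": 0,"tz": 0,"rx": 0,"ry": 0,"rz": 0},{"tx": 0,"ty": 0,"tz": 0,"rx": 0,"ry": 0,"rz": 0},{"tx": 0,"ty": 0,"tz": 0,"rx": 0,"ry": 0,"rz": 0}])

```text
time_s: 8.52
tcp_pos: [0.44, -0.2174, 0.27]
ee_rot: [[-0.714, 0.481, 0.509], [0.412, 0.876, -0.25], [-0.566, 0.031, -0.824]]
wrist_force: [0.6, 0.0, 1.6]
width: 0.0602
grip_force: 0.0
```

```bash
python3 - <<'E'
from h import *
np.set_printoptions(precision=4,suppress=True)
s=bot.read_state(); print(s["time_s"],s["tcp_pos"],s["ee_rot"],s["width"],s["joint_pos"])
c=cam("wrist"); np.savez("c4.npz",K=c[0],R=c[1],t=c[2]); im=bot.get_image("wrist"); cv2.imwrite("pics/w4.png",im)
T=bot.get_image("top"); cv2.imwrite("pics/t4.png",T)
for nm,lo,hi in(("red",(172,150,80),(5,255,255)),("green",(50,110,40),(85,255,255)),("blue",(100,120,60),(125,255,255))): print(nm,blobs(im,lo,hi,60)[0])
for nm,lo,hi in(("red",(172,150,80),(5,255,255)),("blue",(100,120,60),(125,255,255))): print(nm,blobs(T,lo,hi,15)[0])
print("expect grip",proj("wrist",[.5433,-.278,.052],c),"head",proj("wrist",[.5433,-.278,.18],c))
E
```

```text
8.5167 [ 0.44   -0.2174  0.27  ] [[-0.7144  0.4806  0.5086]
 [ 0.412   0.8764 -0.2495]
 [-0.5656  0.0313 -0.8241]] 0.060194180710802354 [-30.3291 -33.7524 122.6993   2.8451  56.6519 -91.8606]
red []
green [([302, 137, 21, 48, 399], [312.3, 164.4])]
blue []
red [([400, 97, 9, 10, 67], [403.8, 101.6]), ([42, 133, 7, 5, 22], [45.3, 134.5]), ([52, 132, 6, 5, 20], [54.4, 133.8]), ([33, 139, 7, 5, 24], [35.9, 140.9]), ([23, 140, 7, 4, 20], [26.0, 141.4]), ([214, 219, 10, 9, 63], [218.1, 222.8]), ([219, 247, 5, 10, 21], [221.3, 251.6]), ([68, 320, 13, 6, 60], [73.7, 322.2])]
blue [([373, 107, 9, 8, 24], [377.0, 111.1]), ([216, 202, 39, 51, 1255], [236.6, 225.4]), ([71, 298, 11, 12, 67], [76.3, 303.7]), ([44, 359, 15, 12, 63], [50.7, 365.1])]
expect grip [308.8386 159.2805] head [310.2642 266.6451]
```

View pics/w4.png

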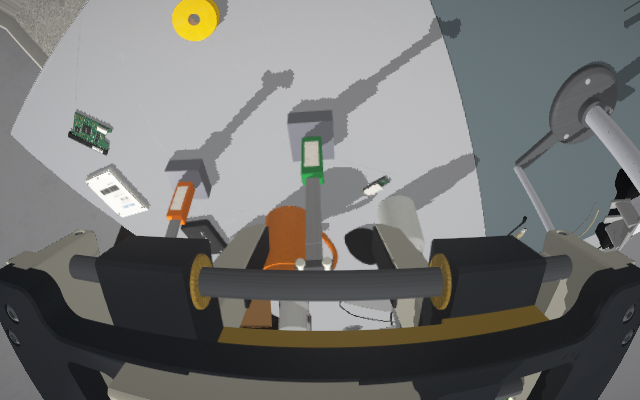

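The wrist view shows the green block at about (312,158) with its strip running straight down the image to the head at (313,265). The holder top is around (311,120), orange block at (180,202), and mug and bottle stand behind. I move nearer.

```bash
python3 - <<'E'
from h import *
np.set_printoptions(precision=4,suppress=True)
G=np.array([.545,-.275,.052]); Rt=lean(67)
print(plan(G-.125*Rt[:,2],Rt))
from numpy import array
print("stop",onz("top",(221.3,251.6),.215),"knob",onz("top",(218.1,222.8),.276))
E
```

```text
(array([ 0.0325, -0.0125,  0.1233]), array([-1.8811, -3.3485, -5.5488]))
stop [0.6004 0.1619 0.215 ] knob [0.6711 0.1369 0.276 ]
```

Call:
arm_command(targets=[{"tx": 0.01,"ty": -0.004,"tz": 0.03,"rx": -0.6,"ry": -1,"rz": -1.5},{"tx": 0.022,"ty": -0.008,"tz": 0.065,"rx": -1.2,"ry": -2,"rz": -3},{"tx": 0.03,"ty": -0.0125,"tz": 0.1,"rx": -1.9,"ry": -3.3,"rz": -5.5},{"tx": 0.0325,"ty": -0.0125,"tz": 0.123,"rx": -1.9,"ry": -3.3,"rz": -5.5},{"tx": 0.0325,"ty": -0.0125,"tz": 0.123,"rx": -1.9,"ry": -3.3,"rz": -5.5},{"tx": 0.0325,"ty": -0.0125,"tz": 0.123,"rx": -1.9,"ry": -3.3,"rz": -5.5},{"tx": 0.0325,"ty": -0.0125,"tz": 0.123,"rx": -1.9,"ry": -3.3,"rz": -5.5}])

```text
time_s: 9.2
tcp_pos: [0.474, -0.2451, 0.1522]
ee_rot: [[-0.725, 0.39, 0.567], [0.307, 0.921, -0.24], [-0.616, 0.0, -0.788]]
wrist_force: [-0.6, -0.4, 0.3]
width: 0.06
grip_force: 0.0
```

```bash
python3 - <<'E'
from h import *
np.set_printoptions(precision=4,suppress=True)
s=bot.read_state(); print(s["time_s"],s["tcp_pos"],s["ee_rot"],s["width"])
c=cam("wrist"); np.savez("c5.npz",K=c[0],R=c[1],t=c[2]); im=bot.get_image("wrist"); cv2.imwrite("pics/w5.png",im)
print("green",blobs(im,(50,110,40),(85,255,255),60)[0])
for yw in(67,63,71):
  a=np.radians(yw); y=np.array([np.cos(a),np.sin(a)]); x=np.array([y[1],-y[0]]); G=np.array([.545,-.275])
  print(yw,"block near face corners",[proj("wrist",[*(G+sx*.009*x+sy*.011*y),z],c).round(1) for sx in(-1,) for sy in(-1,1) for z in(.022,.082)])
  print("holder",[proj("wrist",[*(G+sx*.028*x+sy*.025*y),z],c).round(1) for sx in(-1,1) for sy in(-1,1) for z in(.022,)])
cv2.imwrite("pics/w5c.png",cv2.resize(im[0:200,210:430],None,fx=3,fy=3,interpolation=cv2.INTER_CUBIC))
E
```

```text
9.2 [ 0.474  -0.2451  0.1522] [[-0.7251  0.3903  0.5674]
 [ 0.3075  0.9207 -0.2404]
 [-0.6162  0.0002 -0.7876]] 0.06004480647403489
green [([3, 117, 18, 13, 76], [12.1, 122.5]), ([301, 176, 34, 82, 1237], [317.4, 221.5])]
67 block near face corners [array([303.2, 174.3]), array([300.3, 246. ]), array([332.9, 174.3]), array([335.3, 246. ])]
holder [array([282.2, 156.4]), array([353.8, 156.3]), array([288.4, 203.8]), array([348.2, 203.8])]
63 block near face corners [array([304.1, 173.6]), array([301.3, 245.5]), array([333.7, 175. ]), array([336.2, 246.6])]
holder [array([284.8, 154.6]), array([356.2, 158.1]), array([286. , 202.5]), array([345.6, 205. ])]
71 block near face corners [array([302.5, 175. ]), array([299.4, 246.6]), array([332. , 173.6]), array([334.3, 245.4])]
holder [array([279.7, 158.2]), array([351.1, 154.5]), array([291., 205.]), array([350.6, 202.5])]
```

View pics/w5c.png

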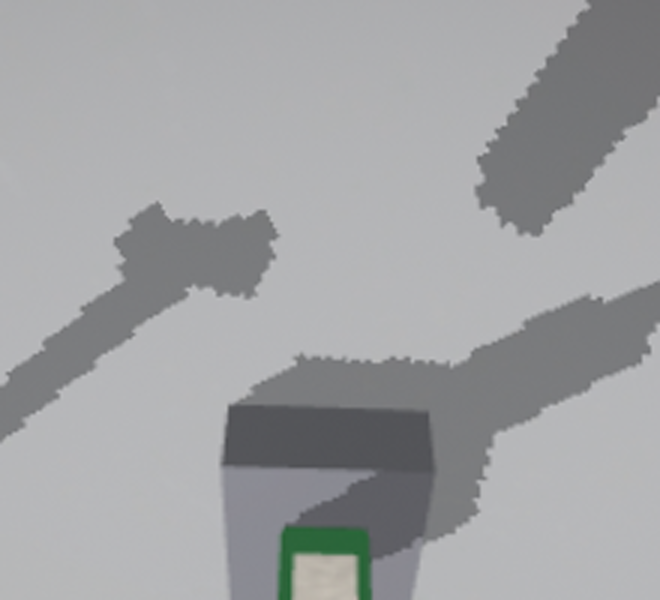

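The holder's near top edge runs (284,155)–(354.7,156.7), so hanger yaw is about 65°. The block is where predicted within about 1 mm.

```bash
python3 - <<'E'
from h import *
np.set_printoptions(precision=4,suppress=True)
G=np.array([.5455,-.275,.053]); Rt=lean(65)
print(plan(G-.065*Rt[:,2],Rt)); R0=Rt; print(R0.T@np.array([0,0,.03]))
E
```

```text
(array([0.0003, 0.002 , 0.0611]), array([1.2445, 0.0972, 1.594 ]))
[-0.0185  0.     -0.0236]
```

Call:
arm_command(targets=[{"tx": 0,"ty": 0.001,"tz": 0.015,"rx": 0.6,"ry": 0,"rz": 0.8},{"tx": 0,"ty": 0.002,"tz": 0.03,"rx": 1.2,"ry": 0.1,"rz": 1.6},{"tx": 0,"ty": 0.002,"tz": 0.045,"rx": 1.2,"ry": 0.1,"rz": 1.6},{"tx": 0,"ty": 0.002,"tz": 0.061,"rx": 1.2,"ry": 0.1,"rz": 1.6},{"tx": 0,"ty": 0.002,"tz": 0.061,"rx": 1.2,"ry": 0.1,"rz": 1.6},{"tx": 0,"ty": 0.002,"tz": 0.061,"rx": 1.2,"ry": 0.1,"rz": 1.6}])

```text
time_s: 9.75
tcp_pos: [0.5088, -0.2583, 0.1031]
ee_rot: [[-0.715, 0.423, 0.557], [0.334, 0.906, -0.259], [-0.614, 0.001, -0.789]]
wrist_force: [1.2, -0.7, -0.3]
width: 0.0599
grip_force: 0.0
```

Call:
arm_command(targets=[{"tx": 0,"ty": 0,"tz": 0,"rx": 0,"ry": 0,"rz": 0},{"tx": 0,"ty": 0,"tz": 0,"rx": 0,"ry": 0,"rz": 0},{"tx": 0,"ty": 0,"tz": 0,"rx": 0,"ry": 0,"rz": 0},{"tx": 0,"ty": 0,"tz": 0,"rx": 0,"ry": 0,"rz": 0},{"tx": 0,"ty": 0,"tz": 0,"rx": 0,"ry": 0,"rz": 0},{"tx": 0,"ty": 0,"tz": 0,"rx": 0,"ry": 0,"rz": 0},{"tx": 0,"ty": 0,"tz": 0,"rx": 0,"ry": 0,"rz": 0},{"tx": 0,"ty": 0,"tz": 0,"rx": 0,"ry": 0,"rz": 0},{"tx": 0,"ty": 0,"tz": 0,"rx": 0,"ry": 0,"rz": 0},{"tx": 0,"ty": 0,"tz": 0,"rx": 0,"ry": 0,"rz": 0}], gripper=255, force=35)

```text
time_s: 10.58
tcp_pos: [0.5086, -0.2586, 0.1021]
ee_rot: [[-0.715, 0.423, 0.556], [0.334, 0.906, -0.259], [-0.614, 0.0, -0.79]]
wrist_force: [-5.5, -2.0, 4.2]
width: 0.0215
grip_force: 35.0
```

Call:
arm_command(targets=[{"tx": -0.003,"ty": 0,"tz": -0.004,"rx": 0,"ry": 0,"rz": 0},{"tx": -0.006,"ty": 0,"tz": -0.008,"rx": 0,"ry": 0,"rz": 0},{"tx": -0.0095,"ty": 0,"tz": -0.012,"rx": 0,"ry": 0,"rz": 0},{"tx": -0.0125,"ty": 0,"tz": -0.016,"rx": 0,"ry": 0,"rz": 0},{"tx": -0.0155,"ty": 0,"tz": -0.02,"rx": 0,"ry": 0,"rz": 0},{"tx": -0.0185,"ty": 0,"tz": -0.024,"rx": 0,"ry": 0,"rz": 0},{"tx": -0.0185,"ty": 0,"tz": -0.024,"rx": 0,"ry": 0,"rz": 0},{"tx": -0.0185,"ty": 0,"tz": -0.024,"rx": 0,"ry": 0,"rz": 0}])

```text
time_s: 11.25
tcp_pos: [0.5087, -0.2584, 0.1327]
ee_rot: [[-0.715, 0.423, 0.557], [0.334, 0.906, -0.259], [-0.614, 0.001, -0.789]]
wrist_force: [-0.5, 0.3, -1.4]
width: 0.0217
grip_force: 35.0
```

```bash
python3 - <<'E'
from h import *
np.set_printoptions(precision=4,suppress=True)
s=bot.read_state(); R0=np.array(s["ee_rot"]); p=np.array(s["tcp_pos"]); print(s["time_s"],p+.065*R0[:,2],s["wrist_force"],s["joint_pos"])
S=bot.get_image("side"); cv2.imwrite("pics/s6.png",S); print(blobs(S,(50,110,40),(85,255,255),30)[0])
im=bot.get_image("wrist"); cv2.imwrite("pics/w6.png",im); print(blobs(im,(50,110,40),(85,255,255),60)[0])
# hanger model points expected in the side view
g=p+.065*R0[:,2]; print([proj("side",g+[0,0,h]) for h in(-.03,0,.03,.128)])
hsv=cv2.cvtColor(S,cv2.COLOR_BGR2HSV)
G=R0; 
# entry: head centre at rail axis x=.6012, y=-.06, z for lips
Rt=lean(90.3)
rz=.2075  # rail_mouth z =.207
def tcp(hy,z=.2085,x=.6012): return np.array([x,hy,z-.128])-.065*Rt[:,2]+(np.array([0,0,.052])-[0,0,.052])
for hy in(-.09,-.03,0): print(hy,tcp(hy),plan(tcp(hy),Rt))
E
```

```text
11.25 [ 0.5448 -0.2752  0.0814] [-0.4591  0.2511 -1.4419] [ -30.8823  -15.945   124.5116    6.5391   33.8614 -100.0508]
[([193, 0, 7, 9, 48], [196.1, 4.7]), ([304, 252, 9, 13, 50], [308.8, 257.2])]
[([0, 133, 12, 18, 62], [6.3, 142.1]), ([298, 200, 46, 70, 1136], [320.3, 227.1]), ([297, 301, 47, 13, 411], [319.9, 305.5])]
[array([309.5351, 276.2674]), array([309.1126, 265.1512]), array([308.6807, 253.7859]), array([307.1998, 214.8175])]
-0.09 [ 0.5612 -0.0902  0.1317] (array([ 0.0186,  0.1746, -0.0139]), array([-15.518 ,  -0.153 , -19.9977]))
-0.03 [ 0.5612 -0.0302  0.1317] (array([ 0.0387,  0.229 , -0.0294]), array([-15.518 ,  -0.153 , -19.9977]))
0 [ 0.5612 -0.0002  0.1317] (array([ 0.0487,  0.2562, -0.0372]), array([-15.518 ,  -0.153 , -19.9977]))
```

Call:
arm_command(targets=[{"tx": 0.002,"ty": 0.02,"tz": -0.0015,"rx": -1.5,"ry": 0,"rz": -2},{"tx": 0.004,"ty": 0.04,"tz": -0.003,"rx": -3.5,"ry": 0,"rz": -4.5},{"tx": 0.0065,"ty": 0.06,"tz": -0.005,"rx": -5.5,"ry": 0,"rz": -7},{"tx": 0.0085,"ty": 0.08,"tz": -0.0065,"rx": -7.5,"ry": 0,"rz": -9.5},{"tx": 0.0105,"ty": 0.1,"tz": -0.008,"rx": -9.5,"ry": 0,"rz": -12},{"tx": 0.013,"ty": 0.12,"tz": -0.0095,"rx": -11.5,"ry": -0.1,"rz": -14.5},{"tx": 0.015,"ty": 0.14,"tz": -0.011,"rx": -13.5,"ry": -0.1,"rz": -17},{"tx": 0.017,"ty": 0.16,"tz": -0.0125,"rx": -15,"ry": -0.1,"rz": -19},{"tx": 0.0186,"ty": 0.1746,"tz": -0.0139,"rx": -15.5,"ry": -0.15,"rz": -20},{"tx": 0.0186,"ty": 0.1746,"tz": -0.0139,"rx": -15.5,"ry": -0.15,"rz": -20},{"tx": 0.0186,"ty": 0.1746,"tz": -0.0139,"rx": -15.5,"ry": -0.15,"rz": -20},{"tx": 0.0186,"ty": 0.1746,"tz": -0.0139,"rx": -15.5,"ry": -0.15,"rz": -20}])

```text
time_s: 12.35
tcp_pos: [0.5611, -0.0907, 0.1316]
ee_rot: [[-0.788, -0.004, 0.615], [-0.004, 1.0, 0.003], [-0.615, -0.0, -0.788]]
wrist_force: [-0.6, -0.2, -0.7]
width: 0.0214
grip_force: 35.0
```

```bash
python3 - <<'E'
from h import *
np.set_printoptions(precision=4,suppress=True)
s=bot.read_state(); R0=np.array(s["ee_rot"]); p=np.array(s["tcp_pos"]); g=p+.065*R0[:,2]; print(s["time_s"],g,R0,s["joint_pos"])
S=bot.get_image("side"); T=bot.get_image("top"); cv2.imwrite("pics/s7.png",S); cv2.imwrite("pics/t7.png",T)
h=g+[0,0,.1292]; print("head expected side",proj("side",h),"top",proj("top",h-[.0013,.0044,0]),"mouth side",proj("side",[.6012,0,.207]),"top",proj("top",[.6012-.0013,-.0044,.207]))
A=cv2.resize(S[130:250,230:350],(400,400),interpolation=cv2.INTER_CUBIC);B=cv2.resize(T[180:270,230:330],(400,360),interpolation=cv2.INTER_CUBIC)
cv2.imwrite("pics/m7.png",np.hstack([A,cv2.copyMakeBorder(B,0,40,0,0,0)]))
E
```

```text
12.35 [ 0.6011 -0.0905  0.0803] [[-0.7882 -0.0045  0.6153]
 [-0.0037  1.      0.0025]
 [-0.6153 -0.0003 -0.7883]] [ -15.4154  -15.8678  124.5865   16.6106   35.495  -116.133 ]
head expected side [297.109  186.4083] top [305.094  223.6817] mouth side [284.3138 177.9354] top [276.0338 233.6504]
```

View pics/m7.png

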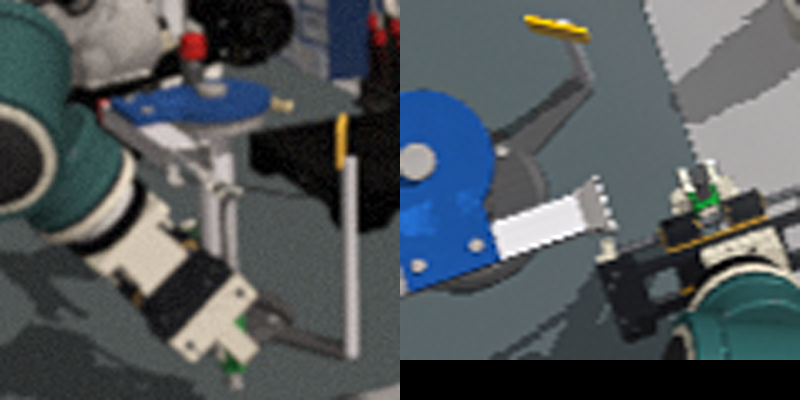

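The head shows at about (304.5,223.8) in the top view and (296.6,186.4) in the side view. Both match my prediction within a pixel, and it is in line with the flare. Feeding in.

Call:
arm_command(targets=[{"tx": 0,"ty": 0.01,"tz": 0,"rx": 0,"ry": 0,"rz": 0},{"tx": 0,"ty": 0.02,"tz": 0,"rx": 0,"ry": 0,"rz": 0},{"tx": 0,"ty": 0.03,"tz": 0,"rx": 0,"ry": 0,"rz": 0},{"tx": 0,"ty": 0.04,"tz": 0,"rx": 0,"ry": 0,"rz": 0},{"tx": 0,"ty": 0.048,"tz": 0,"rx": 0,"ry": 0,"rz": 0},{"tx": 0,"ty": 0.056,"tz": 0,"rx": 0,"ry": 0,"rz": 0},{"tx": 0,"ty": 0.064,"tz": 0,"rx": 0,"ry": 0,"rz": 0},{"tx": 0,"ty": 0.07,"tz": 0,"rx": 0,"ry": 0,"rz": 0},{"tx": 0,"ty": 0.076,"tz": 0,"rx": 0,"ry": 0,"rz": 0},{"tx": 0,"ty": 0.08,"tz": 0,"rx": 0,"ry": 0,"rz": 0},{"tx": 0,"ty": 0.08,"tz": 0,"rx": 0,"ry": 0,"rz": 0}])

```text
time_s: 13.37
tcp_pos: [0.5609, -0.01, 0.1318]
ee_rot: [[-0.788, -0.005, 0.616], [-0.004, 1.0, 0.003], [-0.616, -0.0, -0.788]]
wrist_force: [0.1, -0.1, -1.0]
width: 0.0216
grip_force: 35.0
```

Head front edge is now at the mouth, with no contact force. Continuing.

Call:
arm_command(targets=[{"tx": 0,"ty": 0.005,"tz": 0,"rx": 0,"ry": 0,"rz": 0},{"tx": 0,"ty": 0.01,"tz": 0,"rx": 0,"ry": 0,"rz": 0},{"tx": 0,"ty": 0.015,"tz": 0,"rx": 0,"ry": 0,"rz": 0},{"tx": 0,"ty": 0.02,"tz": 0,"rx": 0,"ry": 0,"rz": 0},{"tx": 0,"ty": 0.025,"tz": 0,"rx": 0,"ry": 0,"rz": 0},{"tx": 0,"ty": 0.03,"tz": 0,"rx": 0,"ry": 0,"rz": 0},{"tx": 0,"ty": 0.035,"tz": 0,"rx": 0,"ry": 0,"rz": 0},{"tx": 0,"ty": 0.04,"tz": 0,"rx": 0,"ry": 0,"rz": 0},{"tx": 0,"ty": 0.045,"tz": 0,"rx": 0,"ry": 0,"rz": 0},{"tx": 0,"ty": 0.05,"tz": 0,"rx": 0,"ry": 0,"rz": 0},{"tx": 0,"ty": 0.05,"tz": 0,"rx": 0,"ry": 0,"rz": 0}])

```text
time_s: 14.28
tcp_pos: [0.5606, 0.0405, 0.1318]
ee_rot: [[-0.788, -0.006, 0.616], [-0.005, 1.0, 0.003], [-0.616, -0.0, -0.788]]
wrist_force: [0.2, 0.2, -0.4]
width: 0.0218
grip_force: 35.0
```

```bash
python3 - <<'E'
from h import *
np.set_printoptions(precision=4,suppress=True)
s=bot.read_state(); R0=np.array(s["ee_rot"]); p=np.array(s["tcp_pos"]); g=p+.065*R0[:,2]; print(s["time_s"],g,s["wrist_force"],s["wrist_torque"],s["joint_pos"])
S=bot.get_image("side"); T=bot.get_image("top"); cv2.imwrite("pics/s8.png",S); cv2.imwrite("pics/t8.png",T)
h=g+[0,0,.1292]; print("head expected side",proj("side",h),"top",proj("top",h-[.0013,.0044,0]))
A=cv2.resize(S[130:250,230:350],(400,400),interpolation=cv2.INTER_CUBIC);B=cv2.resize(T[180:270,230:330],(400,360),interpolation=cv2.INTER_CUBIC)
cv2.imwrite("pics/m8.png",np.hstack([A,cv2.copyMakeBorder(B,0,40,0,0,0)]))
E
```

```text
14.2833 [0.6006 0.0407 0.0806] [ 0.2052  0.2421 -0.4449] [0.067  0.3558 0.002 ] [  1.9205 -17.1484 125.5533  -1.8006  33.619  -87.2521]
head expected side [278.7897 173.2097] top [262.8062 238.1862]
```

Call:
arm_command(targets=[{"tx": 0,"ty": 0.008,"tz": 0,"rx": 0,"ry": 0,"rz": 0},{"tx": 0,"ty": 0.016,"tz": 0,"rx": 0,"ry": 0,"rz": 0},{"tx": 0,"ty": 0.024,"tz": 0,"rx": 0,"ry": 0,"rz": 0},{"tx": 0,"ty": 0.032,"tz": 0,"rx": 0,"ry": 0,"rz": 0},{"tx": 0,"ty": 0.04,"tz": 0,"rx": 0,"ry": 0,"rz": 0},{"tx": 0,"ty": 0.048,"tz": 0,"rx": 0,"ry": 0,"rz": 0},{"tx": 0,"ty": 0.056,"tz": 0,"rx": 0,"ry": 0,"rz": 0},{"tx": 0,"ty": 0.064,"tz": 0,"rx": 0,"ry": 0,"rz": 0},{"tx": 0,"ty": 0.072,"tz": 0,"rx": 0,"ry": 0,"rz": 0},{"tx": 0,"ty": 0.08,"tz": 0,"rx": 0,"ry": 0,"rz": 0},{"tx": 0,"ty": 0.088,"tz": 0,"rx": 0,"ry": 0,"rz": 0},{"tx": 0,"ty": 0.092,"tz": 0,"rx": 0,"ry": 0,"rz": 0}])

```text
time_s: 15.38
tcp_pos: [0.5602, 0.1321, 0.1317]
ee_rot: [[-0.788, -0.005, 0.616], [-0.004, 1.0, 0.003], [-0.616, -0.0, -0.788]]
wrist_force: [-0.3, -0.1, -0.3]
width: 0.0223
grip_force: 35.0
```

Call:
arm_command(targets=[{"tx": 0.0006,"ty": 0.002,"tz": 0.0008,"rx": 0,"ry": 0,"rz": 0},{"tx": 0.0012,"ty": 0.004,"tz": 0.0016,"rx": 0,"ry": 0,"rz": 0},{"tx": 0.0012,"ty": 0.006,"tz": 0.0016,"rx": 0,"ry": 0,"rz": 0},{"tx": 0.0012,"ty": 0.008,"tz": 0.0016,"rx": 0,"ry": 0,"rz": 0},{"tx": 0.0012,"ty": 0.01,"tz": 0.0016,"rx": 0,"ry": 0,"rz": 0},{"tx": 0.0012,"ty": 0.012,"tz": 0.0016,"rx": 0,"ry": 0,"rz": 0},{"tx": 0.0012,"ty": 0.013,"tz": 0.0016,"rx": 0,"ry": 0,"rz": 0},{"tx": 0.0012,"ty": 0.013,"tz": 0.0016,"rx": 0,"ry": 0,"rz": 0}])

```text
time_s: 16.05
tcp_pos: [0.5602, 0.1448, 0.1298]
ee_rot: [[-0.788, -0.005, 0.616], [-0.004, 1.0, 0.003], [-0.616, -0.0, -0.788]]
wrist_force: [0.4, -0.9, 0.3]
width: 0.0215
grip_force: 35.0
```

Call:
arm_command(targets=[{"tx": 0,"ty": 0.001,"tz": 0,"rx": 0,"ry": 0,"rz": 0},{"tx": 0,"ty": 0.002,"tz": 0,"rx": 0,"ry": 0,"rz": 0},{"tx": 0,"ty": 0.003,"tz": 0,"rx": 0,"ry": 0,"rz": 0},{"tx": 0,"ty": 0.004,"tz": 0,"rx": 0,"ry": 0,"rz": 0},{"tx": 0,"ty": 0.004,"tz": 0,"rx": 0,"ry": 0,"rz": 0}])

```text
time_s: 16.47
tcp_pos: [0.5601, 0.1486, 0.1297]
ee_rot: [[-0.788, -0.005, 0.616], [-0.004, 1.0, 0.003], [-0.616, -0.0, -0.788]]
wrist_force: [3.8, -4.0, -2.6]
width: 0.022
grip_force: 35.1
```

Call:
arm_command(targets=[{"tx": 0,"ty": 0.001,"tz": 0,"rx": 0,"ry": 0,"rz": 0},{"tx": 0,"ty": 0.002,"tz": 0,"rx": 0,"ry": 0,"rz": 0},{"tx": 0,"ty": 0.002,"tz": 0,"rx": 0,"ry": 0,"rz": 0}])

```text
time_s: 16.72
tcp_pos: [0.5601, 0.1506, 0.1297]
ee_rot: [[-0.788, -0.004, 0.615], [-0.004, 1.0, 0.002], [-0.615, -0.0, -0.788]]
wrist_force: [3.5, -4.2, -1.6]
width: 0.0214
grip_force: 35.1
```

```bash
python3 - <<'E'
from h import *
np.set_printoptions(precision=4,suppress=True)
s=bot.read_state(); print(s["time_s"],s["tcp_pos"],s["wrist_force"],s["wrist_torque"])
T=bot.get_image("top"); print([b for b in blobs(T,(172,150,80),(5,255,255),8)[0] if 200<b[1][0]<260]); cv2.imwrite("pics/t9.png",T)
S=bot.get_image("side"); cv2.imwrite("pics/s9.png",S); print([b for b in blobs(S,(172,150,80),(5,255,255),8)[0]])
E
```

```text
16.7167 [0.5601 0.1506 0.1297] [ 3.4803 -4.2157 -1.5853] [-0.0173  0.4416 -0.5035]
[([214, 218, 9, 8, 57], [217.8, 221.8]), ([218, 246, 5, 10, 22], [219.4, 250.9])]
[([110, 0, 12, 10, 91], [115.5, 4.5]), ([163, 0, 29, 10, 259], [177.3, 4.5]), ([341, 134, 5, 10, 23], [342.9, 139.0]), ([347, 136, 9, 9, 38], [351.2, 140.6]), ([285, 140, 8, 8, 57], [288.3, 143.4]), ([487, 219, 15, 12, 146], [494.3, 224.5])]
```

Call:
arm_command(targets=[{"tx": 0.0003,"ty": 0.0005,"tz": 0.0004,"rx": 0,"ry": 0,"rz": 0},{"tx": 0.0006,"ty": 0.001,"tz": 0.0008,"rx": 0,"ry": 0,"rz": 0},{"tx": 0.0009,"ty": 0.001,"tz": 0.0012,"rx": 0,"ry": 0,"rz": 0},{"tx": 0.0009,"ty": 0.001,"tz": 0.0012,"rx": 0,"ry": 0,"rz": 0}])

```text
time_s: 17.15
tcp_pos: [0.5607, 0.1516, 0.1292]
ee_rot: [[-0.787, -0.004, 0.617], [-0.003, 1.0, 0.003], [-0.617, 0.0, -0.787]]
wrist_force: [2.0, -5.6, 4.0]
width: 0.0221
grip_force: 35.3
```

Call:
arm_command(targets=[{"tx": 0,"ty": 0,"tz": 0,"rx": 0,"ry": 0,"rz": 0},{"tx": 0,"ty": 0,"tz": 0,"rx": 0,"ry": 0,"rz": 0},{"tx": 0,"ty": 0,"tz": 0,"rx": 0,"ry": 0,"rz": 0},{"tx": 0,"ty": 0,"tz": 0,"rx": 0,"ry": 0,"rz": 0},{"tx": 0,"ty": 0,"tz": 0,"rx": 0,"ry": 0,"rz": 0},{"tx": 0,"ty": 0,"tz": 0,"rx": 0,"ry": 0,"rz": 0},{"tx": 0,"ty": 0,"tz": 0,"rx": 0,"ry": 0,"rz": 0},{"tx": 0,"ty": 0,"tz": 0,"rx": 0,"ry": 0,"rz": 0}], gripper=150)

```text
time_s: 17.82
tcp_pos: [0.5601, 0.1517, 0.1282]
ee_rot: [[-0.788, -0.005, 0.616], [-0.004, 1.0, 0.003], [-0.616, -0.0, -0.788]]
wrist_force: [0.0, 0.4, -0.2]
width: 0.0385
grip_force: 0.0
```

Call:
arm_command(targets=[{"tx": 0,"ty": 0,"tz": -0.01,"rx": 0,"ry": 0,"rz": 0},{"tx": 0,"ty": 0,"tz": -0.025,"rx": 0,"ry": 0,"rz": 0},{"tx": 0,"ty": 0,"tz": -0.045,"rx": 0,"ry": 0,"rz": 0},{"tx": 0,"ty": 0,"tz": -0.065,"rx": 0,"ry": 0,"rz": 0},{"tx": 0,"ty": 0,"tz": -0.085,"rx": 0,"ry": 0,"rz": 0},{"tx": 0,"ty": 0,"tz": -0.1,"rx": 0,"ry": 0,"rz": 0},{"tx": 0,"ty": 0,"tz": -0.1,"rx": 0,"ry": 0,"rz": 0},{"tx": 0,"ty": 0,"tz": -0.1,"rx": 0,"ry": 0,"rz": 0}])

```text
time_s: 18.48
tcp_pos: [0.4984, 0.1515, 0.208]
ee_rot: [[-0.787, -0.005, 0.617], [-0.004, 1.0, 0.004], [-0.617, 0.0, -0.787]]
wrist_force: [0.4, -0.1, -0.2]
width: 0.0385
grip_force: 0.0
```

```bash
python3 - <<'E'
from h import *
np.set_printoptions(precision=4,suppress=True)
s=bot.read_state(); print(s["time_s"],s["tcp_pos"],s["width"],s["wrist_force"])
W=bot.get_image("wrist");S=bot.get_image("side"); T=bot.get_image("top")
for n,i in(("w10",W),("s10",S),("t10",T)): cv2.imwrite(f"pics/{n}.png",i)
print("red top",[b for b in blobs(T,(172,150,80),(5,255,255),8)[0] if 200<b[1][0]<260],"side",[b for b in blobs(S,(172,150,80),(5,255,255),8)[0] if 250<b[1][0]<300])
print("green side",blobs(S,(50,110,40),(85,255,255),12)[0],"wrist",blobs(W,(50,110,40),(85,255,255),40)[0],"red w",blobs(W,(172,150,80),(5,255,255),40)[0])
A=cv2.resize(S[120:260,230:350],(343,400),interpolation=cv2.INTER_CUBIC);B=cv2.resize(W,None,fx=.7,fy=1)[:400]
cv2.imwrite("pics/m10.png",np.hstack([A,B]))
E
```

```text
18.4833 [0.4984 0.1515 0.208 ] 0.038538125289024845 [ 0.3695 -0.1468 -0.1735]
red top [([214, 218, 9, 8, 58], [217.9, 221.7]), ([217, 246, 5, 10, 23], [219.1, 250.4])] side [([285, 140, 8, 8, 58], [288.4, 143.5])]
green side [([193, 0, 7, 9, 48], [196.1, 4.7]), ([196, 174, 15, 1, 15], [203.0, 174.0]), ([266, 195, 7, 18, 89], [269.8, 203.2])] wrist [([303, 171, 28, 69, 892], [316.6, 209.0]), ([452, 195, 20, 19, 91], [461.7, 200.8]), ([437, 204, 8, 18, 58], [440.9, 212.7])] red w []
```

View pics/m10.png

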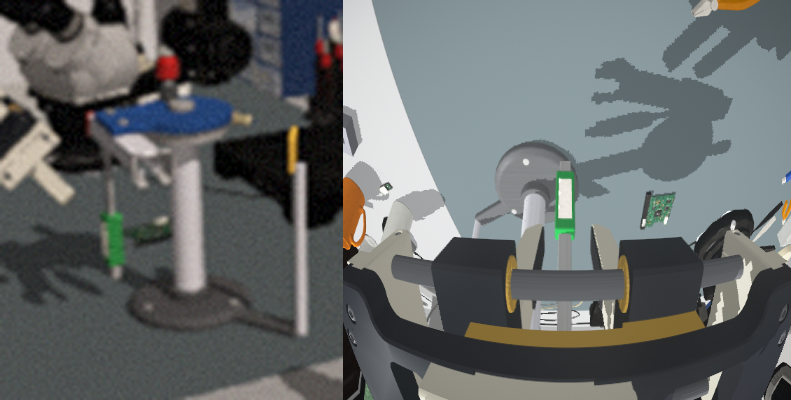

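The side part shows the hanger hanging vertically at (112,240), right by the red stop at (92,122), with the plunger seated. The wrist part shows the open fingers clear of the green block. A quick numeric check of the stop and hanger positions:

```bash
python3 - <<'E'
from h import *
np.set_printoptions(precision=4,suppress=True)
o=np.array([.0013,.0044,0])
for n,st,kn in(("t4",(221.3,251.6),(218.1,222.8)),("t9",(219.4,250.9),(217.8,221.8)),("now",(219.1,250.4),(217.9,221.7))): print(n,"stop",onz("top",st,.215)+o,"knob",onz("top",kn,.276)+o)
# blue contour comparison for head angle
T=cv2.imread("pics/t10.png");S=cv2.imread("pics/s10.png");W=cv2.imread("pics/w10.png")
c=cam("wrist"); hsv=cv2.cvtColor(W,cv2.COLOR_BGR2HSV)
gb=(316.8,205); print("block tri wrist+side",tri([ray("wrist",gb,c),ray("side",(269.8,203.2))]),"wrist at x=.592",[ (lambda od: od[0]+od[1]*(.592-od[0][0])/od[1][0])(ray("wrist",p,c)) for p in((316.8,171),(316.8,239))])
for nm in("s3","s10"):
    S=cv2.imread(f"pics/{nm}.png"); print(nm,[b for b in blobs(S,(172,150,80),(5,255,255),5)[0] if 255<b[1][0]<300])
    print(onz("side",[b for b in blobs(S,(172,150,80),(5,255,255),5)[0] if 275<b[1][0]<300][0][1],.268))
E
```

```text
t4 stop [0.6017 0.1663 0.215 ] knob [0.6724 0.1413 0.276 ]
t9 stop [0.6054 0.1709 0.215 ] knob [0.6754 0.1413 0.276 ]
now stop [0.6071 0.1713 0.215 ] knob [0.6756 0.141  0.276 ]
block tri wrist+side [0.6039 0.1504 0.0773] wrist at x=.592 [array([0.592 , 0.1502, 0.0497]), array([0.592 , 0.1506, 0.1164])]
s3 [([284, 140, 8, 8, 58], [287.6, 143.6])]
[0.6705 0.1354 0.268 ]
s10 [([285, 140, 8, 8, 58], [288.4, 143.5])]
[0.6732 0.1353 0.268 ]
```

The push turned the head about 3° through the pin's play, so I'll re-grip lightly and confirm the head is hard against the stop.

Call:
arm_command(targets=[{"tx": 0,"ty": -0.001,"tz": 0.025,"rx": 0,"ry": 0,"rz": 0},{"tx": 0,"ty": -0.001,"tz": 0.05,"rx": 0,"ry": 0,"rz": 0},{"tx": 0,"ty": -0.001,"tz": 0.075,"rx": 0,"ry": 0,"rz": 0},{"tx": 0,"ty": -0.001,"tz": 0.095,"rx": 0,"ry": 0,"rz": 0},{"tx": 0,"ty": -0.001,"tz": 0.1,"rx": 0,"ry": 0,"rz": 0},{"tx": 0,"ty": -0.001,"tz": 0.1,"rx": 0,"ry": 0,"rz": 0},{"tx": 0,"ty": -0.001,"tz": 0.1,"rx": 0,"ry": 0,"rz": 0}])

```text
time_s: 19.22
tcp_pos: [0.56, 0.1506, 0.1281]
ee_rot: [[-0.789, -0.005, 0.615], [-0.004, 1.0, 0.002], [-0.615, -0.001, -0.789]]
wrist_force: [0.7, -0.2, 1.3]
width: 0.0385
grip_force: 0.0
```

Call:
arm_command(targets=[{"tx": 0,"ty": 0,"tz": 0,"rx": 0,"ry": 0,"rz": 0},{"tx": 0,"ty": 0,"tz": 0,"rx": 0,"ry": 0,"rz": 0},{"tx": 0,"ty": 0,"tz": 0,"rx": 0,"ry": 0,"rz": 0},{"tx": 0,"ty": 0,"tz": 0,"rx": 0,"ry": 0,"rz": 0},{"tx": 0,"ty": 0,"tz": 0,"rx": 0,"ry": 0,"rz": 0},{"tx": 0,"ty": 0,"tz": 0,"rx": 0,"ry": 0,"rz": 0}], gripper=255, force=12)

```text
time_s: 19.72
tcp_pos: [0.5605, 0.1508, 0.1293]
ee_rot: [[-0.787, -0.005, 0.617], [-0.004, 1.0, 0.003], [-0.617, -0.0, -0.787]]
wrist_force: [0.2, -1.5, 5.6]
width: 0.0224
grip_force: 11.9
```

Call:
arm_command(targets=[{"tx": 0,"ty": 0.0005,"tz": 0,"rx": 0,"ry": 0,"rz": 0},{"tx": 0,"ty": 0.001,"tz": 0,"rx": 0,"ry": 0,"rz": 0},{"tx": 0,"ty": 0.0015,"tz": 0,"rx": 0,"ry": 0,"rz": 0},{"tx": 0,"ty": 0.0015,"tz": 0,"rx": 0,"ry": 0,"rz": 0}])

```text
time_s: 20.05
tcp_pos: [0.5606, 0.1522, 0.1293]
ee_rot: [[-0.787, -0.005, 0.617], [-0.004, 1.0, 0.003], [-0.617, -0.0, -0.787]]
wrist_force: [0.0, -3.9, 6.7]
width: 0.0225
grip_force: 12.1
```

Call:
arm_command(targets=[{"tx": 0,"ty": 0.001,"tz": 0,"rx": 0,"ry": 0,"rz": 0},{"tx": 0,"ty": 0.002,"tz": 0,"rx": 0,"ry": 0,"rz": 0},{"tx": 0,"ty": 0.003,"tz": 0,"rx": 0,"ry": 0,"rz": 0},{"tx": 0,"ty": 0.003,"tz": 0,"rx": 0,"ry": 0,"rz": 0}])

```text
time_s: 20.38
tcp_pos: [0.5606, 0.1552, 0.1294]
ee_rot: [[-0.787, -0.005, 0.617], [-0.004, 1.0, 0.003], [-0.617, -0.0, -0.787]]
wrist_force: [-0.9, -4.4, 7.7]
width: 0.0228
grip_force: 12.2
```

```bash
python3 - <<'E'
from h import *
np.set_printoptions(precision=4,suppress=True)
s=bot.read_state(); print(s["tcp_pos"],s["wrist_force"],s["wrist_torque"])
T=bot.get_image("top"); cv2.imwrite("pics/t11.png",T); o=np.array([.0013,.0044,0])
r=[b for b in blobs(T,(172,150,80),(5,255,255),8)[0] if 200<b[1][0]<260]; print(r, onz("top",r[-1][1],.215)+o)
E
```

```text
[0.5606 0.1552 0.1294] [-0.9154 -4.422   7.6754] [-0.1872 -0.5164 -0.4356]
[([214, 218, 9, 8, 58], [217.9, 221.7]), ([217, 246, 5, 10, 22], [219.1, 250.6])] [0.6065 0.1715 0.215 ]
```

Call:
arm_command(targets=[{"tx": -0.0008,"ty": 0,"tz": -0.001,"rx": 0,"ry": 0,"rz": 0},{"tx": -0.0008,"ty": 0,"tz": -0.001,"rx": 0,"ry": 0,"rz": 0}])

```text
time_s: 20.6
tcp_pos: [0.56, 0.155, 0.1296]
ee_rot: [[-0.788, -0.005, 0.616], [-0.004, 1.0, 0.003], [-0.616, -0.0, -0.788]]
wrist_force: [-0.3, -3.0, 3.0]
width: 0.0229
grip_force: 12.2
```

Call:
arm_command(targets=[{"tx": 0,"ty": 0.001,"tz": 0,"rx": 0,"ry": 0,"rz": 0},{"tx": 0,"ty": 0.001,"tz": 0,"rx": 0,"ry": 0,"rz": 0}])

```text
time_s: 20.77
tcp_pos: [0.5602, 0.1561, 0.1296]
ee_rot: [[-0.788, -0.005, 0.616], [-0.004, 1.0, 0.003], [-0.616, -0.0, -0.788]]
wrist_force: [0.0, -4.9, 3.4]
width: 0.0227
grip_force: 12.4
```

Call:
arm_command(targets=[{"tx": 0,"ty": 0.001,"tz": 0,"rx": 0,"ry": 0,"rz": 0},{"tx": 0,"ty": 0.001,"tz": 0,"rx": 0,"ry": 0,"rz": 0}])

```text
time_s: 20.93
tcp_pos: [0.5602, 0.1572, 0.1297]
ee_rot: [[-0.788, -0.005, 0.616], [-0.004, 1.0, 0.003], [-0.616, -0.0, -0.788]]
wrist_force: [0.2, -5.9, 3.4]
width: 0.0229
grip_force: 12.5
```

Call:
arm_command(targets=[{"tx": 0,"ty": 0.001,"tz": 0,"rx": 0,"ry": 0,"rz": 0},{"tx": 0,"ty": 0.001,"tz": 0,"rx": 0,"ry": 0,"rz": 0}])

```text
time_s: 21.1
tcp_pos: [0.5602, 0.1582, 0.1297]
ee_rot: [[-0.788, -0.005, 0.616], [-0.004, 1.0, 0.003], [-0.616, -0.0, -0.788]]
wrist_force: [-0.2, -4.7, 4.9]
width: 0.0234
grip_force: 12.5
```

```bash
python3 - <<'E'
from h import *
np.set_printoptions(precision=4,suppress=True)
W=bot.get_image("wrist"); cv2.imwrite("pics/w12.png",W); S=bot.get_image("side"); cv2.imwrite("pics/s12.png",S)
c=cam("wrist")
for nm in("w6","w10","w12"):
    im=cv2.imread(f"pics/{nm}.png"); m=blobs(im,(50,110,40),(85,255,255))[1]; m[:,:280]=0; m[:,365:]=0
    for r in range(170,330,12):
        x=np.nonzero(m[r])[0]
        if len(x)>3: print(nm,r,x.min(),x.max(),(x.min()+x.max())/2)
E
```

```text
w6 206 301 339 320.0
w6 218 301 340 320.5
w6 230 300 341 320.5
w6 242 299 342 320.5
w6 254 299 342 320.5
w6 266 298 343 320.5
w6 302 297 343 320.0
w10 182 305 329 317.0
w10 194 304 329 316.5
w10 206 303 330 316.5
w10 218 303 330 316.5
w10 230 303 330 316.5
w12 206 305 342 323.5
w12 218 303 343 323.0
w12 230 302 342 322.0
w12 242 300 342 321.0
w12 254 299 342 320.5
w12 266 297 341 319.0
w12 302 293 339 316.0
w12 314 300 336 318.0
```

The hanger leans about 3.6° in the fingers (block centre 323.5 at the bottom, 316 at the top). The hand moved but the head did not, so the head is hard against the stop. I back the hand off to relieve the lean, then release.

Call:
arm_command(targets=[{"tx": 0,"ty": -0.002,"tz": 0,"rx": 0,"ry": 0,"rz": 0},{"tx": 0,"ty": -0.004,"tz": 0,"rx": 0,"ry": 0,"rz": 0},{"tx": 0,"ty": -0.0045,"tz": 0,"rx": 0,"ry": 0,"rz": 0},{"tx": 0,"ty": -0.0045,"tz": 0,"rx": 0,"ry": 0,"rz": 0}])

```text
time_s: 21.53
tcp_pos: [0.56, 0.1535, 0.1292]
ee_rot: [[-0.788, -0.005, 0.615], [-0.004, 1.0, 0.003], [-0.615, -0.0, -0.788]]
wrist_force: [-0.2, -0.1, -0.1]
width: 0.0226
grip_force: 11.6
```

Call:
arm_command(targets=[{"tx": 0,"ty": 0,"tz": 0,"rx": 0,"ry": 0,"rz": 0},{"tx": 0,"ty": 0,"tz": 0,"rx": 0,"ry": 0,"rz": 0},{"tx": 0,"ty": 0,"tz": 0,"rx": 0,"ry": 0,"rz": 0},{"tx": 0,"ty": 0,"tz": 0,"rx": 0,"ry": 0,"rz": 0},{"tx": 0,"ty": 0,"tz": 0,"rx": 0,"ry": 0,"rz": 0},{"tx": 0,"ty": 0,"tz": 0,"rx": 0,"ry": 0,"rz": 0},{"tx": 0,"ty": 0,"tz": 0,"rx": 0,"ry": 0,"rz": 0},{"tx": 0,"ty": 0,"tz": 0,"rx": 0,"ry": 0,"rz": 0}], gripper=140)

```text
time_s: 22.2
tcp_pos: [0.5601, 0.1537, 0.1295]
ee_rot: [[-0.788, -0.005, 0.616], [-0.004, 1.0, 0.003], [-0.616, -0.0, -0.788]]
wrist_force: [0.7, 0.2, -0.2]
width: 0.042
grip_force: 0.0
```

Call:
arm_command(targets=[{"tx": 0,"ty": 0,"tz": -0.01,"rx": 0,"ry": 0,"rz": 0},{"tx": 0,"ty": 0,"tz": -0.025,"rx": 0,"ry": 0,"rz": 0},{"tx": 0,"ty": 0,"tz": -0.045,"rx": 0,"ry": 0,"rz": 0},{"tx": 0,"ty": 0,"tz": -0.065,"rx": 0,"ry": 0,"rz": 0},{"tx": 0,"ty": 0,"tz": -0.085,"rx": 0,"ry": 0,"rz": 0},{"tx": 0,"ty": 0,"tz": -0.105,"rx": 0,"ry": 0,"rz": 0},{"tx": 0,"ty": 0,"tz": -0.13,"rx": 0,"ry": 0,"rz": 0},{"tx": 0,"ty": 0,"tz": -0.15,"rx": 0,"ry": 0,"rz": 0},{"tx": 0,"ty": 0,"tz": -0.15,"rx": 0,"ry": 0,"rz": 0},{"tx": 0,"ty": 0,"tz": -0.15,"rx": 0,"ry": 0,"rz": 0}])

```text
time_s: 23.03
tcp_pos: [0.4675, 0.1534, 0.249]
ee_rot: [[-0.786, -0.006, 0.618], [-0.004, 1.0, 0.004], [-0.618, 0.001, -0.786]]
wrist_force: [0.3, 0.8, -0.1]
width: 0.0419
grip_force: 0.0
```

```bash
python3 - <<'E'
from h import *
np.set_printoptions(precision=4,suppress=True)
s=bot.read_state(); print(s["time_s"],s["tcp_pos"],s["width"],s["wrist_force"])
c=cam("wrist"); W=bot.get_image("wrist"); S=bot.get_image("side"); T=bot.get_image("top"); cv2.imwrite("pics/w13.png",W)
m=blobs(W,(50,110,40),(85,255,255))[1]; b=[b for b in blobs(W,(50,110,40),(85,255,255),40)[0] if 280<b[1][0]<350]; print(b)
x,y,w,h,_=b[0][0]
for r in(y+4,y+h//2,y+h-5):
    q=np.nonzero(m[r,280:365])[0]+280; o,d=ray("wrist",((q.min()+q.max())/2,r),c); print(r,(o+d*(.592-o[0])/d[0]))
print("green side",[b for b in blobs(S,(50,110,40),(85,255,255),12)[0] if 250<b[1][0]<300])
print("knob side",[b[1] for b in blobs(S,(172,150,80),(5,255,255),8)[0] if 280<b[1][0]<300],"top",[b[1] for b in blobs(T,(172,150,80),(5,255,255),8)[0] if 200<b[1][0]<260])
print("orange side",[b for b in blobs(S,(6,150,80),(16,255,255),100)[0]])
E
```

```text
23.0333 [0.4675 0.1534 0.249 ] 0.04191366500347921 [ 0.2693  0.7921 -0.0605]
[([304, 162, 24, 57, 604], [314.9, 193.1])]
166 [0.592  0.1515 0.0587]
190 [0.592  0.1513 0.0895]
214 [0.592  0.1511 0.1168]
green side [([266, 194, 8, 19, 92], [269.7, 203.5])]
knob side [[288.4, 143.5]] top [[217.9, 221.7], [219.1, 250.4]]
orange side [([146, 144, 19, 22, 342], [154.5, 154.6]), ([369, 258, 37, 57, 1800], [386.2, 285.9]), ([332, 308, 10, 31, 237], [336.5, 324.2])]
```

```bash
python3 -c "
from rig import bot
print(bot.close_job())"
```

```text
the job is handed in; nothing more can be done
None
```

I handed the job in at about 23 s of the 72 s. The rail is in the loading position with the plunger home, and the green hanger hangs free against the red end stop. Camera checks showed the mug and orange hanger unmoved; I didn't check the bottle separately, but nothing went near it.

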